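Refit the tea warmer's knob after a temperature check

ROBOT

A 7-joint arm with a two-finger parallel gripper is mounted at the origin on the work surface. World frame = base frame: x ahead of the robot, y to its left, z up, the work surface at z = 0. Lengths are in m, angles in rad, forces in N, time in s.
With the tool pointing down it reaches from about 0.4 to 0.9 m from the base axis. Payload 5.6 kg.
Tool frame: the origin (TCP) lies midway between the tips of the shut fingers; the grasp point (between the pads) lies manip.grip_point_offset behind it (manip.grip_point_offset is the distance from the TCP to the grasp point, in m); z points along the fingers, x is the direction in which the jaws open and shut, and the axes are right-handed (so a half turn about z gives the same grasp; the last joint's range is limited). The gripper opens to 92 mm and grips with 3 to 60 N. Pads are 20 mm wide; open, the fingers measure 128 mm over their backs; the gripper's body (75 mm by 189 mm) begins 69 mm behind the grasp point.
Start: joints at [1.074, 0.468, -0.012, 1.603, 0.006, 1.071, -0.056], TCP at [0.285, -0.584, 0.215] pointing down, gripper open.
Joint ranges: [-2.53, 2.53], [-0.31, 2.02], [-1.57, 1.55], [0.28, 2.44], [-1.29, 4.43], [0.15, 1.84], [-2.92, 2.92]. Speed limits (rad/s): [2.57, 2.57, 3.14, 3.14, 3.14, 3.14, 3.14].

INTERFACE

Orientations are given as a rotation vector (axis times angle).
In Python, from station import manip, viewer gives the robot as it stands.
- The arm moves only by the shell command python3 -m crank 'ROWS'. ROWS is a JSON object of lists of equal length, an entry for each row: "delta_pos": the shift along the tool's x, y, z in m, a list of three; "turn": the turn, a rotation vector about the tool's x, y, z in degrees, a list of three; "jaw": the finger opening in m, from 0 to 0.0919. A call has 1 to 20 rows; each row shifts and turns the pose as measured when the row begins, along the tool's axes as they then stand; what a row does not reach is not made up. A row lasts 1/12 s, in which the tool goes at most 41.7 mm and 7.16 degrees, less where a joint would pass 70% of its speed; a pose out of reach is approached as far as the arm can. A call with a gripper value outside its range is refused whole. The fingers move at their own pace and stop on an object; the grip force is fixed at half the most. Time passes only in rows, so rows that do not move let the fingers close. It gives the time, the measured TCP pose, the force and the opening at its end, in the units of the state.
- manip.get_state(): the state, without advancing time (a new reading comes with each control period).
- viewer.get_image(name): name is "scene" or "side" or "wrist"; returns (picture, depth): 480x640x3 uint8, blue, green, red; 480x640 float32, m along the optical axis (not along the pixel's ray), 0 where there is no reading.
- viewer.calibration(name): a dict with "camera_matrix" (3x3 intrinsics, pixels), "D" ([k1, k2, p1, p2, k3] as OpenCV has them; the pictures are not rectified), "pose" (4x4, takes a point from camera to world coordinates); the wrist camera has in their place "hand_eye" (4x4, takes a point from camera to tool coordinates, whose origin is the TCP and whose axes are the tool frame's). Camera axes: x right, y up, looking along -z (the intrinsics and any distortion apply to the point x, -y, -z); pixel columns grow to the right and rows downward; lengths in m; the calibration is good to about 2 mm. A picture is of the moment at which its call begins: read the wrist's pose just before it. calibration takes no time and is no camera call.
- manip.finish_job(): hands the job in, once; it reports no verdict.
The state is a dict: "clock": time; "joint_positions": joint angles; "joint_velocities": joint speeds; "effort": joint torques, N m; "ee_pos": TCP position; "ee_rot": TCP orientation; "wrist_force": force on the tool from outside, world axes, zero at the start; "moment": the same for the moment, N m; "opening": finger opening in m.
Only numpy, scipy, OpenCV 4.12 (cv2) and the standard library are available. Lean on these libraries where they do the work, as an engineer would, in place of code of your own. Each camera call takes 0.05 s, during which the arm holds its last target.

TASK

The tea warmer has lost its knob. First make sure its plate is cool: take the orange thermometer off the trivet, hold it upright and still for a good second with its nose about 7 cm straight above the red dot on the plate, and stand it back upright on the trivet. Then pick up the black knob, turn it to match the flat of the D-shaft, push it fully home and finish with the hand still holding the knob pressed in to the stop; leave the tea things where they are.

Things in the scene. Friction and masses are not known exactly. Their poses are not given: they have to be found in the camera images.
- thermometer: Loose orange pocket infrared thermometer, 120 mm tall, 90 g, standing nose-down on the trivet. Origin: centre of its underside, the nose (it looks along its own -z); z points up the stick. Flared flat-footed hood 44 mm in diameter up to 12 mm height, narrowing to a round 28 mm stick from 30 to 118 mm height, to be gripped there from any side.
- trivet: Fixed round aluminium trivet, 110 mm diameter, flat top 8 mm above its origin (centre of its underside, on the table). It lies left or right of the warmer, and the knob on the other side.
- warmer: Fixed white electric tea warmer, a box 170 mm (x) by 250 mm (y), top panel 50 mm above its origin (centre of its underside, on the table). A round dark plate, 144 mm diameter, top at 58 mm, is centred at y = +37 mm; the shaft stands at x = 0, y = -85 mm.
- plate_spot (a point): Centre of the red dot (16 mm diameter) in the middle of the plate, on the plate's top face, 58 mm above the table: the spot to aim at.
- shaft_tip (a point): Top end, on the axis, of the upright brass D-shaft: 14 mm diameter, one flat 3.5 mm from the axis on the +x side of this frame (a white dot on the black collar at its foot marks the flat's side); z up. Tip 20 mm above the panel, 70 mm above the table, when not pressed; top 2 mm narrowed by 1 mm all round. It turns only stiffly (0.3 N m) and need not be turned.
- shaft (a joint): How far the shaft is pushed down, m: 0 out, 0.006 at the stop. Spring: 4 N to start moving, 9 N at the stop; it springs back when let go.
- knob: Loose black knob, 50 g, lying bore down on the table. Origin: centre of its underside, on the bore's axis; z up. Round skirt 44 mm diameter, 16 mm high; on it an upright grip bar 42 mm long (x), 14 mm wide (y), from 16 to 44 mm height. A white line on the bar's top runs from the middle to the +x end, over the bore's flat: knob x and shaft_tip x must point the same way.
- knob_seat (a point): Blind end of the knob's D-bore, on the axis 12 mm above the knob's underside, axes as the knob; meets shaft_tip when fully home. Bore open below: 16 mm diameter, flat 4.5 mm from the axis on the +x side, 12 mm deep (1 mm play all round, about 9 degrees of turn). On the shaft the knob's underside is 8 mm above the warmer's panel, 2 mm when pressed in to the stop.
- teapot: Loose white porcelain teapot with hinged lid, 124 mm diameter, 120 mm high; leave alone. Origin: centre of its underside.
- cup_a: Loose white cup, 72 mm diameter, 55 mm high; leave alone. Origin: centre of its underside.
- cup_b: A second cup like cup_a; leave alone.
- caddy: Loose bamboo tea caddy with flip-top lid, 85 mm square, about 110 mm high plus its small lid knob; leave alone. Origin: centre of its underside.
- honey: Loose amber jar with wooden cap, 60 mm diameter, 85 mm high; leave alone. Origin: centre of its underside.
Not all that is in view belongs to the job. Of the things that look like the knob, take the one that is nearest to the robot's base at the start. Leave any blue look-alike of the thermometer alone.

How it is judged:
By the outcome, as a careful person would: the job done as asked, in the order asked, and still so for the second after the job is handed in, while the arm keeps its last pose, push and grip.
It also fails if it takes over 72 s, if anything falls off the work surface, if the arm or the gripper's body presses on something with over 40 N, if the wrist force passes 120 N, or if a joint passes its speed limit or range.

## Working session

There is one attempt and no reset: what is moved stays moved. The work goes in short steps, Python scripts to look and compute and a shell command to move; the robot and the scene stay as the last step left them, time stands still between calls to the robot, and variables do not carry over. Pictures are saved under pics/ and viewed, and the job is handed in when it is done.

```bash
ls; mkdir -p pics
python3 - <<'E'
from station import manip, viewer
import cv2
print(manip.get_state(), manip.grip_point_offset)
for n in ["scene","side","wrist"]:
    im,d=viewer.get_image(n); cv2.imwrite(f"pics/{n}0.png",im)
    import numpy as np; np.save(f"pics/{n}0.npy",d)
    c=viewer.calibration(n); print(n,c)
E
```

```text
pics
{'clock': 0.0, 'joint_positions': array([ 1.07397871,  0.46833706, -0.01161181,  1.60364556,  0.00602164,
        1.07141033, -0.05630761]), 'joint_velocities': array([-8.86440252e-04, -9.54543764e-05,  4.09530430e-04, -1.13229117e-04,
       -2.70732595e-04, -3.64306075e-04,  2.54997244e-04]), 'effort': array([-3.83270599e-04, -5.20586944e+01, -1.27052670e-02, -2.43751520e+01,
       -5.66099177e-02,  1.72869978e-02,  1.56248975e-04]), 'ee_pos': array([ 0.28463272, -0.58370032,  0.21365732]), 'ee_rot': array([-2.66351205e+00,  1.66438602e+00,  2.46031103e-03]), 'wrist_force': array([-0.69234514, -0.79450777, -0.84753391]), 'moment': array([-0.04091484, -0.00017853, -0.01177096]), 'opening': 0.09220401609437218} 0.0187
scene {'camera_matrix': array([[562.09034405,   0.        , 322.12010637],
       [  0.        , 562.09034405, 242.6136982 ],
       [  0.        ,   0.        ,   1.        ]]), 'D': array([-0.12249664,  0.        ,  0.        ,  0.        ,  0.        ]), 'pose': array([[ 0.52031647, -0.49295442,  0.69732827,  1.44330916],
       [ 0.85368432,  0.32149932, -0.40
[... 558 characters left out ...]
72,  0.75118621,  0.99629155],
       [ 0.        ,  0.        ,  0.        ,  1.        ]])}
wrist {'camera_matrix': array([[400.10632832,   0.        , 319.52506238],
       [  0.        , 400.10632832, 239.89072256],
       [  0.        ,   0.        ,   1.        ]]), 'D': array([0.00088052, 0.        , 0.        , 0.        , 0.        ]), 'hand_eye': array([[ 9.99999265e-01,  1.17448656e-03, -3.00674135e-04,
        -3.07601857e-04],
       [ 1.06553156e-03, -9.69735801e-01, -2.44154336e-01,
        -6.83129021e-02],
       [-5.78330461e-04,  2.44153837e-01, -9.69736340e-01,
        -1.70274229e-01],
       [ 0.00000000e+00,  0.00000000e+00,  0.00000000e+00,
         1.00000000e+00]])}
```

View pics/scene0.png

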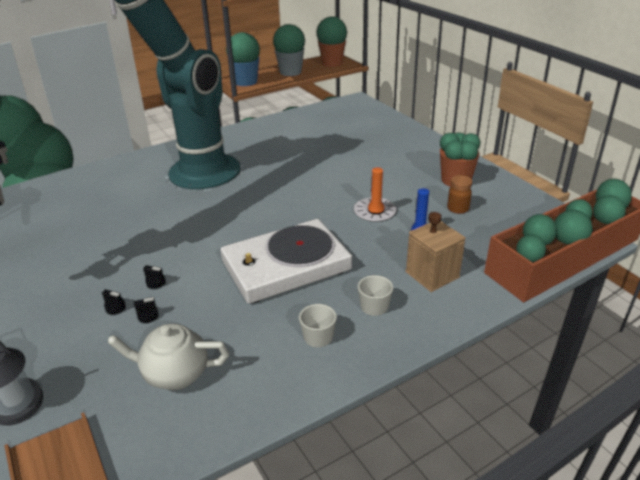

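View pics/side0.png

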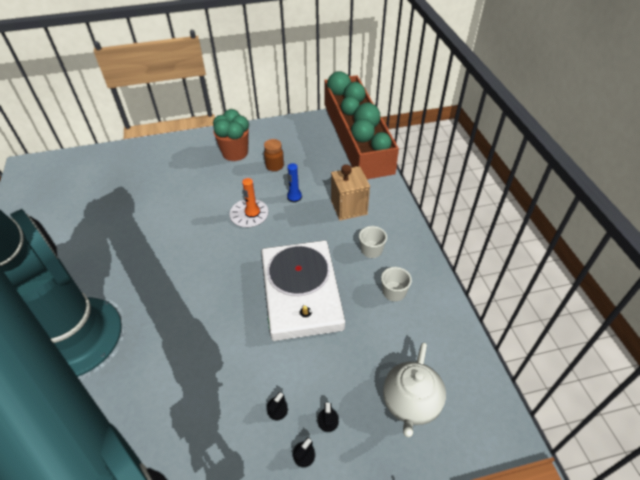

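View pics/wrist0.png

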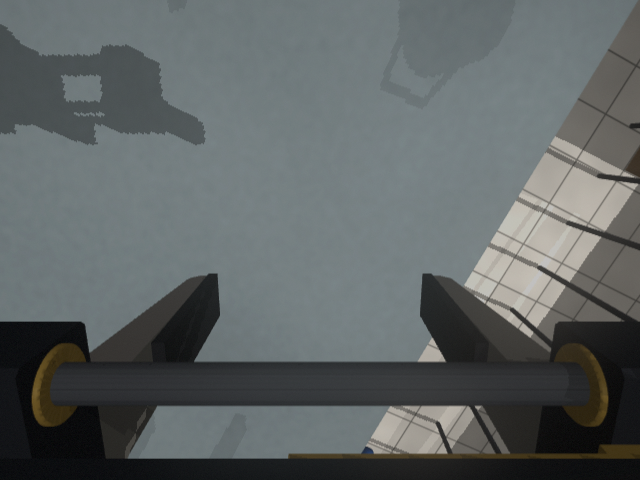

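The scene view shows the orange thermometer at (376,190) on the trivet (375,208), with its blue look-alike at (421,208). There are three black knobs at (153,276), (114,301) and (147,309). The warmer's red dot is at (299,243) and its shaft at (248,259). In the side view the orange one is at (250,197), the blue at (293,183), and the knobs are at (277,405), (328,417) and (304,452). Next I'll measure them.

```bash
cat > h.py <<'E'
import numpy as np, cv2
from scipy.spatial.transform import Rotation as R
from station import manip, viewer
def pose(n,st=None):
    c=viewer.calibration(n)
    if n!="wrist": return c,c["pose"]
    T=np.eye(4);T[:3,3]=st["ee_pos"];T[:3,:3]=R.from_rotvec(st["ee_rot"]).as_matrix()
    return c,T@c["hand_eye"]
def ray(n,uv,st=None):
    c,P=pose(n,st)
    p=cv2.undistortPoints(np.array(uv,float).reshape(-1,1,2),c["camera_matrix"],c["D"]).reshape(-1,2)
    d=np.c_[p[:,0],-p[:,1],-np.ones(len(p))]@P[:3,:3].T
    return P[:3,3],d
def plane(n,uv,z,st=None):
    o,d=ray(n,uv,st); return o+d*((z-o[2])/d[:,2])[:,None]
def proj(n,X,st=None):
    c,P=pose(n,st); X=np.array(X,float).reshape(-1,3)
    q=(X-P[:3,3])@P[:3,:3]; q=q*[1,-1,-1]
    return cv2.projectPoints(q,np.zeros(3),np.zeros(3),c["camera_matrix"],c["D"])[0].reshape(-1,2)
def two(uva,uvb,na="scene",nb="side"):
    (o1,d1),(o2,d2)=ray(na,uva),ray(nb,uvb); d1,d2=d1[0],d2[0]
    t=np.linalg.lstsq(np.c_[d1,-d2],o2-o1,rcond=None)[0]
    a,b=o1+t[0]*d1,o2+t[1]*d2; return (a+b)/2,np.linalg.norm(a-b)
def blobs(mask,minA=20):
    n,l,s,c=cv2.connectedComponentsWithStats(mask.astype(np.uint8))
    return [(s[i,4],c[i],s[i,:4],l==i) for i in range(1,n) if s[i,4]>=minA]
def hsv(im): return cv2.cvtColor(im,cv2.COLOR_BGR2HSV)
E
python3 - <<'E'
from h import *
np.set_printoptions(precision=4,suppress=True)
im={n:cv2.imread(f"pics/{n}0.png") for n in("scene","side")}
for n in im:
    H=hsv(im[n]);h,s,v=cv2.split(H)
    print(n)
    for nm,m in dict(orange=(h>4)&(h<14)&(s>200)&(v>120),red=((h<5)|(h>172))&(s>120)&(v>60),blue=(h>105)&(h<130)&(s>180)).items():
        for a,c,b,_ in blobs(m,12): print(nm,a,c,b)
    m=(v<45)
    for a,c,b,_ in blobs(m,60):
        if a<900: print("dark",a,c,b,plane(n,c,0.02))
for n,(u,v,w,hh) in dict(scene=(80,240,120,110),side=(240,370,130,110)).items():
    cv2.imwrite(f"pics/kn_{n}.png",cv2.resize(im[n][v:v+hh,u:u+w],None,fx=6,fy=5.4,interpolation=cv2.INTER_CUBIC))
E
```

```text
scene
red 22 [299.5 242.5] [297 241   6   4]
blue 311 [421.3119 207.4084] [413 190  15  38]
dark 77 [171.8442  17.0779] [161   0  20  32] [[-1.8423  0.5198  0.02  ]]
dark 96 [134.7292  22.7292] [124  11  22  26] [[-1.8717  0.3079  0.02  ]]
dark 72 [152.0833  45.5972] [144  37  17  18] [[-1.342   0.2515  0.02  ]]
dark 525 [206.4343  73.9238] [196  58  22  33] [[-0.768  0.314  0.02 ]]
dark 80 [169.45    65.3375] [163  61  13  11] [[-0.9819  0.2226  0.02  ]]
dark 88 [175.8523  88.375 ] [166  83  20  10] [[-0.6821  0.1502  0.02  ]]
dark 203 [215.8966 115.3842] [210  91  10  51] [[-0.3313  0.1779  0.02  ]]
dark 96 [224.2396 157.5938] [218 147  14  20] [[-0.0142  0.0747  0.02  ]]
dark 317 [153.8423 277.7539] [144 266  22  22] [[ 0.4298 -0.2859  0.02  ]]
dark 338 [113.426  303.4231] [103 291  23  23] [[ 0.4661 -0.3873  0.02  ]]
dark 389 [146.0026 310.9332] [134 301  24  22] [[ 0.5265 -0.334   0.02  ]]
dark 295 [ 14.3254 357.9424] [  4 348  21  23] [[ 0.5189 -0.6021  0.02  ]]
dark 208 [ 35.6587 399.0385] [ 24 380  19  38] [[ 0.6464 -0.5807  0.02  ]]
dark 376 [621.8723 445.359 ] [602 406  38 
[... 515 characters left out ...]
] [[-0.0007  0.1137  0.02  ]]
dark 608 [598.9342 331.5855] [531 279 109 137] [[ 1.1679 -0.2952  0.02  ]]
dark 161 [ 95.1801 314.9006] [ 89 306  13  18] [[0.0524 0.0331 0.02  ]]
dark 77 [631.974  349.8312] [625 340  15  23] [[ 1.2099 -0.3529  0.02  ]]
dark 356 [600.3511 406.5674] [551 366  89  88] [[ 1.0657 -0.4479  0.02  ]]
dark 313 [276.5591 408.8594] [267 398  20  22] [[ 0.4263 -0.2931  0.02  ]]
dark 330 [327.4303 420.3303] [318 410  20  21] [[ 0.5213 -0.341   0.02  ]]
dark 357 [302.9468 454.8571] [293 442  21  24] [[ 0.4591 -0.3937  0.02  ]]
dark 185 [619.373  463.7243] [595 448  45  32] [[ 1.0335 -0.5526  0.02  ]]
dark 114 [155.3333 474.9561] [147 469  19  11] [[ 0.1826 -0.3615  0.02  ]]
```

Run:
```python
import cv2,numpy as np
a=cv2.imread("pics/scene0.png")[160:310,210:450];b=cv2.imread("pics/side0.png")[160:350,220:380]
cv2.imwrite("pics/w_scene.png",cv2.resize(a,None,fx=3.3,fy=3.3,interpolation=cv2.INTER_CUBIC))
cv2.imwrite("pics/w_side.png",cv2.resize(b,None,fx=3.1,fy=3.1,interpolation=cv2.INTER_CUBIC))
```

```text
(no output)
```

View pics/w_scene.png

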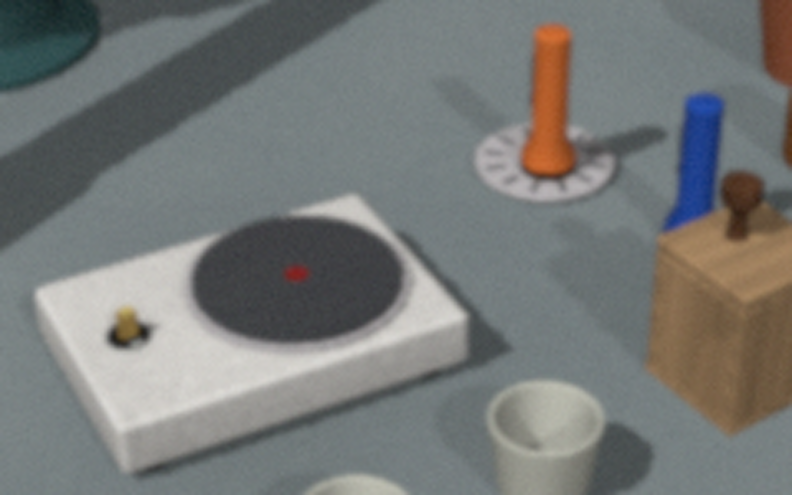

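View pics/w_side.png

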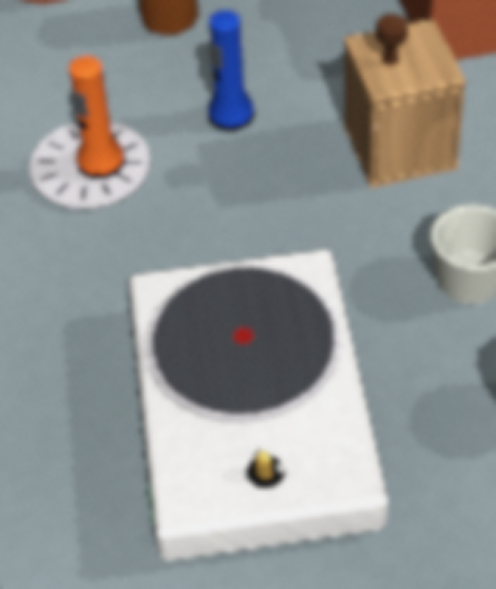

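View pics/kn_scene.png

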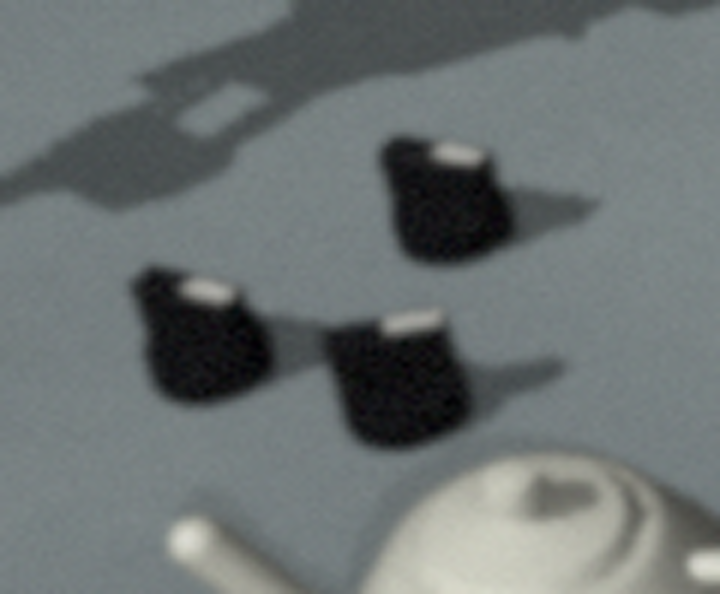

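View pics/kn_side.png

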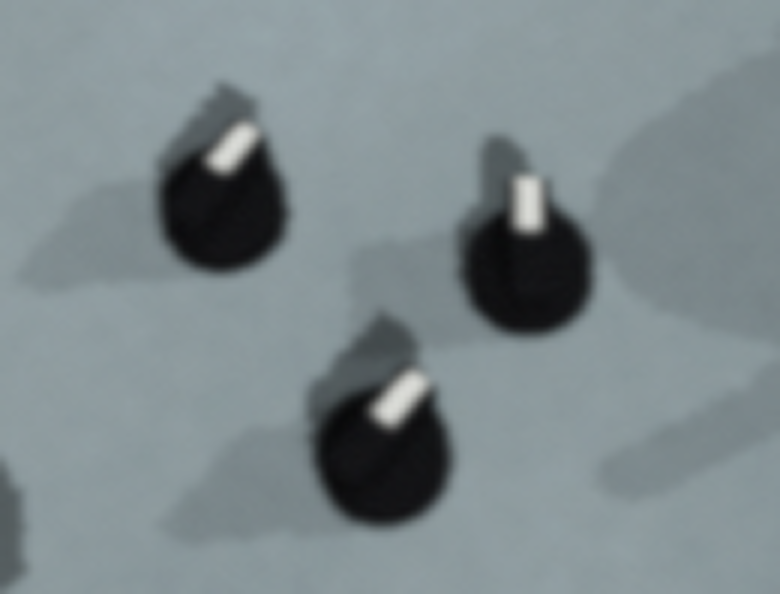

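The crops show one orange thermometer on the trivet. The blue one stands off it by the caddy at side (293,184), so I leave that alone. Of the three knobs, the one at scene (153,277) / side (277,405) is nearest the base, about 0.52 m away against 0.60 and 0.62. All the white lines are visible. Next come precise positions.

Run:
```python
from h import *
np.set_printoptions(precision=4,suppress=True)
im={n:cv2.imread(f"pics/{n}0.png") for n in("scene","side")}
for n in im:
    h,s,v=cv2.split(hsv(im[n])); print(n)
    m=((h<14)&(s>190)&(v>110)); box=dict(scene=(355,395,160,220),side=(235,270,170,222))[n]
    k=np.zeros_like(m);k[box[2]:box[3],box[0]:box[1]]=1; m&=k.astype(bool)
    ys,xs=np.nonzero(m)
    for y in range(ys.min(),ys.max()+1): print((y,round(xs[ys==y].mean(),1),(ys==y).sum()),end=' ')
    print()
    r=[c for a,c,b,_ in blobs(((h<5)|(h>172))&(s>120)&(v>60)&~m,12)]
    print("dot",r,plane(n,r[0],.058))
    # brass
    box=dict(scene=(235,262,245,272),side=(293,318,298,322))[n]
    k=np.zeros(m.shape,bool);k[box[2]:box[3],box[0]:box[1]]=1
    for a,c,b,_ in blobs((h>12)&(h<32)&(s>90)&k,5): print("brass",a,c,b)
    for a,c,b,_ in blobs((v<70)&k,5): print("collar",a,c,b,plane(n,c,.052))
    # trivet / warmer white
    for a,c,b,mm in blobs((s<30)&(v>130),300):
        cn=cv2.convexHull(np.argwhere(mm)[:,::-1].astype(np.int32))
        ap=cv2.approxPolyDP(cn,4,True)[:,0]; print("white",a,c,b,ap.tolist() if len(ap)<9 else '')
    # white lines on knobs
    box=dict(scene=(95,170,260,320),side=(260,345,385,450))[n]
    k=np.zeros(m.shape,bool);k[box[2]:box[3],box[0]:box[1]]=1
    for a,c,b,mm in blobs((v>165)&(s<40)&k,5):
        q=cv2.fitLine(np.argwhere(mm)[:,::-1].astype(np.float32),2,0,.01,.01).ravel()
        p=plane(n,[q[2:],q[2:]+q[:2]*5],.044); e=p[1]-p[0]
        print("line",a,c,p[0],np.degrees(np.arctan2(e[1],e[0])))
```

```text
scene
(170, np.float64(376.8), np.int64(4)) (171, np.float64(378.0), np.int64(5)) (172, np.float64(378.2), np.int64(4)) (173, np.float64(377.5), np.int64(6)) (174, np.float64(377.3), np.int64(6)) (175, np.float64(376.2), np.int64(5)) (176, np.float64(377.0), np.int64(7)) (177, np.float64(377.0), np.int64(7)) (178, np.float64(377.0), np.int64(7)) (179, np.float64(377.2), np.int64(6)) (180, np.float64(376.5), np.int64(6)) (181, np.float64(376.0), np.int64(3)) (182, np.float64(377.0), np.int64(7)) (183, np.float64(376.2), np.int64(6)) (184, np.float64(376.2), np.int64(5)) (185, np.float64(376.5), np.int64(6)) (186, np.float64(376.5), np.int64(6)) (187, np.float64(375.5), np.int64(4)) (188, np.float64(376.0), np.int64(7)) (189, np.float64(376.0), np.int64(7)) (190, np.float64(375.5), np.int64(6)) (191, np.float64(376.0), np.int64(7)) (192, np.float64(376.5), np.int64(6)) (193, np.float64(376.0), np.int64(7)) (194, np.float64(376.2), np.int64(5)) (195, np.float64(376.5), np.int64(6)) (196, np.float64(376.5), np.int64(6)) (197, np.float64(376.5), np.int64(6)) (198, np.float64(375.5), np.in
[... 8980 characters left out ...]
, 479], [168, 479], [146, 466], [80, 377], [112, 264], [123, 268], [161, 339], [182, 391]]
white 3984 [557.5909 348.9538] [516 291  85 119] [[577, 291], [600, 325], [531, 409], [516, 380]]
white 4842 [583.8552 388.3191] [535 331 100 117] [[607, 331], [634, 369], [552, 447], [535, 414]]
white 4550 [604.3026 437.0143] [556 376  84 104] [[639, 376], [639, 446], [592, 479], [569, 479], [556, 453]]
white 468 [627.047  471.1432] [604 455  36  25] [[639, 455], [639, 479], [604, 479]]
line 30 [278.5667 396.6   ] [ 0.4349 -0.2792  0.044 ] 40.361890090636535
line 35 [327.5429 406.8857] [ 0.5259 -0.3239  0.044 ] -102.60130499636678
line 37 [306.4324 443.    ] [ 0.4694 -0.3818  0.044 ] 37.00761459704224
```

Both red-dot estimates agree to about 5 mm, so I'll refine with the wrist camera. First the rough thermometer and neighbour positions.

Run:
```python
from h import *
np.set_printoptions(precision=4,suppress=True)
print("stick top",two([377,171],[247.3,182.5]),plane("scene",[377,171],.128),plane("side",[247.3,182.5],.128))
print("hood",plane("scene",[376,208],.018),plane("side",[252,210.5],.018))
print("shaft tip",two([248.3,255],[304.6,307.5]), "dot",two([299.5,242.5],[298,267.9]))
print("blue top", plane("side",[293,166],.12), plane("side",[294,197],.01), plane("scene",[422,191],.12))
print("caddy",plane("side",[349,172],.11))
print("warmer tops side corners",plane("side",[[264,249],[326,242],[343,322],[272,331]],.05))
s=manip.get_state(); print(R.from_rotvec(s["ee_rot"]).as_matrix())
```

```text
stick top (array([0.4631, 0.2899, 0.1233]), np.float64(0.0053124119686402075)) [[0.467  0.2887 0.128 ]] [[0.4628 0.2806 0.128 ]]
hood [[0.4647 0.2917 0.018 ]] [[0.4633 0.2849 0.018 ]]
shaft tip (array([ 0.5304, -0.0973,  0.0678]), np.float64(0.003636408961470756)) dot (array([0.5409, 0.0234, 0.0595]), np.float64(0.003772624975978105))
blue top [[0.5953 0.3249 0.12  ]] [[0.5908 0.317  0.01  ]] [[0.5915 0.3288 0.12  ]]
caddy [[0.7412 0.2729 0.11  ]]
warmer tops side corners [[ 0.471   0.109   0.05  ]
 [ 0.6296  0.0926  0.05  ]
 [ 0.6076 -0.1467  0.05  ]
 [ 0.4487 -0.1302  0.05  ]]
[[ 0.4383 -0.8988 -0.0007]
 [-0.8988 -0.4383  0.0011]
 [-0.0013  0.0001 -1.    ]]
```

```bash
cat >> h.py <<'E'
def go(x,y,z,jaw=None):
    """print tool-axis shift to TCP target, tilt error turn, yaw turn (deg, about tool z) for jaw world angle"""
    s=manip.get_state(); M=R.from_rotvec(s["ee_rot"]).as_matrix()
    d=M.T@(np.array([x,y,z])-s["ee_pos"])
    cur=np.degrees(np.arctan2(M[1,0],M[0,0])); ja=cur if jaw is None else jaw
    a=np.radians(ja); D=np.array([[np.cos(a),np.sin(a),0],[np.sin(a),-np.cos(a),0],[0,0,-1]])
    print("t %.2f shift mm %s  n>=%.1f  jaw now %.2f  turn deg %s"%(s["clock"],np.round(d*1000,1),np.linalg.norm(d)/.0417,cur,np.round(R.from_matrix(M.T@D).as_rotvec(degrees=True),2)))
E
python3 -c "
from h import *
go(0.42,-0.18,0.33)"
```

```text
t 0.15 shift mm [-303.8 -298.6 -115.7]  n>=10.6  jaw now -64.00  turn deg [0.01 0.08 0.  ]
```

```bash
python3 -m crank '{"delta_pos":[[-0.025,-0.025,-0.01],[-0.025,-0.025,-0.01],[-0.025,-0.025,-0.01],[-0.025,-0.025,-0.01],[-0.025,-0.025,-0.01],[-0.025,-0.025,-0.01],[-0.025,-0.025,-0.01],[-0.025,-0.025,-0.01],[-0.025,-0.025,-0.01],[-0.025,-0.025,-0.01],[-0.025,-0.025,-0.01],[-0.025,-0.025,-0.006],[0,0,0],[0,0,0]],"turn":[[0,0,0],[0,0,0],[0,0,0],[0,0,0],[0,0,0],[0,0,0],[0,0,0],[0,0,0],[0,0,0],[0,0,0],[0,0,0],[0,0,0],[0,0,0],[0,0,0]],"jaw":[0.09,0.09,0.09,0.09,0.09,0.09,0.09,0.09,0.09,0.09,0.09,0.09,0.09,0.09]}'
python3 - <<'E'
from h import *
go(0.42,-0.18,0.33)
im,d=viewer.get_image("wrist"); cv2.imwrite("pics/wr1.png",im)
E
```

```text
clock: 1.32
ee_pos: [0.4259, -0.1636, 0.3305]
ee_rot: [-2.661, 1.668, 0.013]
wrist_force: [0.3, -0.6, -0.5]
opening: 0.0898
t 1.32 shift mm [12.2 12.5  0.5]  n>=0.4  jaw now -64.18  turn deg [0.2  0.42 0.  ]
```

View pics/wr1.png

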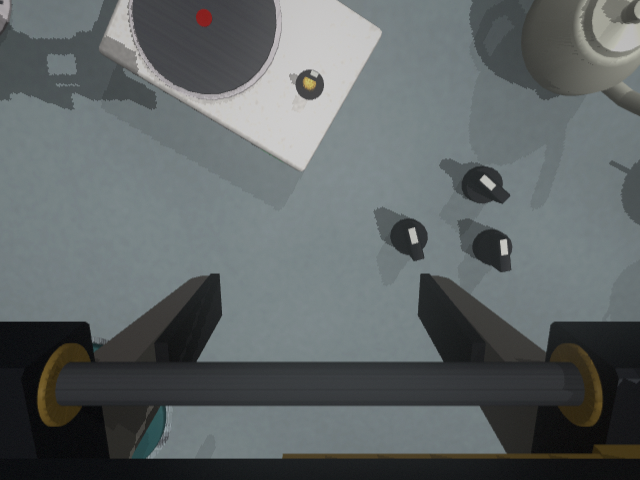

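The wrist view shows the red dot at (204,18), the brass shaft at (310,83) with its white dot at about (314,73), and the chosen knob at (408,237). The other two knobs are at (482,184) and (492,248).

```bash
python3 - <<'E'
from h import *
np.set_printoptions(precision=4,suppress=True)
s=manip.get_state(); im=cv2.imread("pics/wr1.png"); h,sa,v=cv2.split(hsv(im))
def sub(m,b):
    k=np.zeros(m.shape,bool);k[b[2]:b[3],b[0]:b[1]]=1; return m&k
for a,c,b,_ in blobs(sub(((h<8)|(h>172))&(sa>120),(180,230,0,40)),20): D=plane("wrist",c,.058,s)[0];print("dot",c,D)
b=(290,330,65,102)
for a,c,_,_ in blobs(sub((h>15)&(h<35)&(sa>90),b),20): S=plane("wrist",c,.065,s)[0];print("brass",a,c,S)
m=sub((v<90),b); m=cv2.morphologyEx(m.astype(np.uint8),cv2.MORPH_CLOSE,np.ones((9,9)))
for a,c,_,_ in blobs(m>0,50): print("collar",a,c,plane("wrist",c,.052,s))
for a,c,_,_ in blobs(sub((v>150)&(sa<40),(303,323,66,80)),3): print("wdot",a,c,plane("wrist",c,.052,s))
print("warmer y angle",np.degrees(np.arctan2(*(D-S)[1::-1])))
for nm,b in dict(K=(385,432,212,262),K2=(455,512,162,205),K3=(465,515,225,275)).items():
    for a,c,bb,mm in blobs(sub((v>170)&(sa<45),b),15):
        r=cv2.minAreaRect(np.argwhere(mm)[:,::-1].astype(np.float32)); p=cv2.boxPoints(r)
        q=cv2.fitLine(np.argwhere(mm)[:,::-1].astype(np.float32),2,0,.01,.01).ravel()
        P=plane("wrist",[c-q[:2]*5,c+q[:2]*5],.044,s);e=P[1]-P[0]
        L=plane("wrist",c,.044,s)[0]
        print(nm,"line",a,c,L,"ang",np.degrees(np.arctan2(e[1],e[0])), r[1])
    for a,c,bb,mm in blobs(sub((v<75),b),80): print("  dark",a,c,bb,plane("wrist",c,.02,s)[0])
E
python3 -c "
import cv2
a=cv2.imread('pics/wr1.png');cv2.imwrite('pics/wr1c.png',cv2.hconcat([cv2.resize(a[205:270,375:440],(390,390),interpolation=2),cv2.resize(a[55:120,280:345],(390,390),interpolation=2)]))"
```

```text
dot [203.5108  17.4632] [0.5418 0.0242 0.058 ]
brass 126 [308.6667  83.1667] [ 0.5311 -0.0977  0.065 ]
collar 522 [309.0996  84.9291] [[ 0.531  -0.0978  0.052 ]]
wdot 147 [314.3878  69.8299] [[ 0.5467 -0.0964  0.052 ]]
warmer y angle 84.9712615428916
K line 85 [412.8706 235.3529] [ 0.4349 -0.2778  0.044 ] ang -137.46802673524428 (13.824529647827148, 5.820855140686035)
  dark 1014 [408.5641 238.0247] [390 218  38  43] [ 0.4268 -0.2822  0.02  ]
K2 line 95 [487.4526 182.2   ] [ 0.5259 -0.3235  0.044 ] ang -104.24249945544979 (14.849241256713867, 6.363960266113281)
  dark 1194 [482.8107 185.6851] [461 166  49  38] [ 0.522  -0.3307  0.02  ]
K3 line 92 [503.4783 246.6957] [ 0.4694 -0.3804  0.044 ] ang -144.06861789743257 (14.123575210571289, 6.2469658851623535)
  dark 1134 [491.5935 249.1596] [472 229  40  43] [ 0.4593 -0.3818  0.02  ]
```

View pics/wr1c.png

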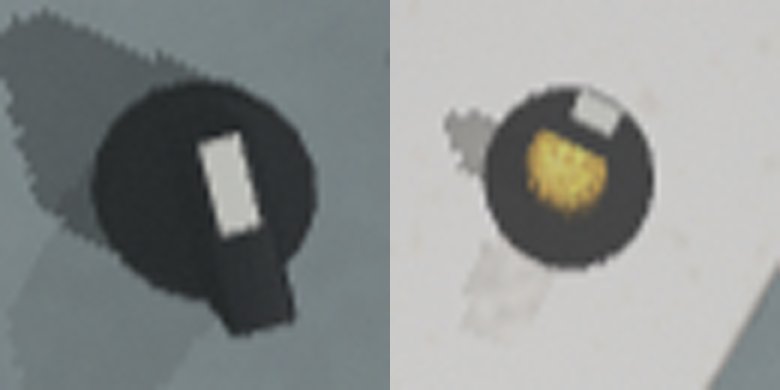

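The chosen knob's axis is near (0.427,-0.284) with its line at +42°. The brass flat and the white dot point the same way. Now to the trivet.

```bash
python3 -c "
from h import *
go(0.464,0.287,0.25)"
```

```text
t 1.37 shift mm [-388.1 -230.5   82.9]  n>=11.0  jaw now -64.17  turn deg [0.16 0.45 0.  ]
```

```bash
python3 -m crank '{"delta_pos":[[-0.03,-0.018,0.004],[-0.03,-0.018,0.006],[-0.03,-0.018,0.006],[-0.03,-0.018,0.006],[-0.03,-0.018,0.006],[-0.03,-0.018,0.006],[-0.03,-0.018,0.006],[-0.03,-0.018,0.006],[-0.03,-0.018,0.006],[-0.03,-0.018,0.006],[-0.03,-0.018,0.006],[-0.03,-0.018,0.008],[-0.02,-0.012,0.008],[0,0,0],[0,0,0]],"turn":[[0,0.4,0],[0,0,0],[0,0,0],[0,0,0],[0,0,0],[0,0,0],[0,0,0],[0,0,0],[0,0,0],[0,0,0],[0,0,0],[0,0,0],[0,0,0],[0,0,0],[0,0,0]],"jaw":[0.09,0.09,0.09,0.09,0.09,0.09,0.09,0.09,0.09,0.09,0.09,0.09,0.09,0.09,0.09]}'
python3 - <<'E'
from h import *
go(0.464,0.287,0.25)
im,d=viewer.get_image("wrist"); cv2.imwrite("pics/wr2.png",im)
s=manip.get_state();np.set_printoptions(precision=4,suppress=True)
h,sa,v=cv2.split(hsv(im))
for a,c,b,mm in blobs((h<16)&(sa>180)&(v>100),100): print(a,c,b)
print(s["joint_positions"])
E
```

```text
clock: 2.62
ee_pos: [0.4785, 0.2723, 0.237]
ee_rot: [2.613, -1.722, -0.011]
wrist_force: [0.1, -0.4, -0.2]
opening: 0.0901
t 2.62 shift mm [-19.2   7.7 -12.9]  n>=0.6  jaw now -66.77  turn deg [ 0.82 -0.04 -0.  ]
207 [145.3623  14.5169] [140   0  11  33]
1036 [288.2761 242.9093] [270 225  37  36]
204 [597.8333 259.1225] [590 252  17  15]
[-0.0693  0.3619 -0.6308  1.7831  0.2346  1.0877 -1.9482]
```

View pics/wr2.png

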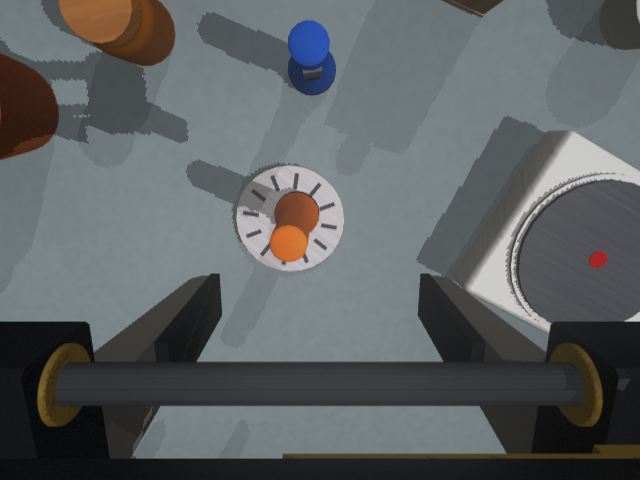

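The thermometer's top is at (289,243), its hood at (296,213) and the trivet's centre at (290,218). The blue one is well clear at (310,50).

Run:
```python
from h import *
np.set_printoptions(precision=4,suppress=True)
s=manip.get_state();im=cv2.imread("pics/wr2.png");h,sa,v=cv2.split(hsv(im))
for a,c,b,mm in blobs((h<16)&(sa>180)&(v>180),200):
    if 250<c[0]<330:
        e=cv2.fitEllipse(max(cv2.findContours(mm.astype(np.uint8),0,1)[0],key=len)); print(e,plane("wrist",e[0],.127,s))
print("hood",plane("wrist",[297,212],.02,s)); print("trivet",plane("wrist",[290,218],.008,s)); print("dot",plane("wrist",[597.8,259.1],.058,s))
m=(v>150)&(sa<35);k=np.zeros(m.shape,bool);k[150:285,225:355]=1
mm=max(blobs(m&k,500),key=lambda b:b[0]);hu=cv2.convexHull(np.argwhere(mm[3])[:,::-1].astype(np.int32));e=cv2.fitEllipse(hu);print("trivet ell",e,plane("wrist",e[0],.008,s))
P=plane("wrist",[289,243],.127,s)[0]
go(0.4655,0.2855,.075)
go(P[0],P[1],.075,-64)
```

```text
((288.93408203125, 243.0890655517578), (34.2734489440918, 34.6931266784668), 128.73997497558594) [[0.4639 0.2899 0.127 ]]
hood [[0.4659 0.2905 0.02  ]]
trivet [[0.455  0.2944 0.008 ]]
dot [[0.5409 0.0223 0.058 ]]
trivet ell ((289.9399108886719, 218.024169921875), (105.02448272705078, 107.62873840332031), 107.76910400390625) [[0.4549 0.2945 0.008 ]]
t 2.67 shift mm [-17.7   4.1 162. ]  n>=3.9  jaw now -66.81  turn deg [ 0.83 -0.04 -0.  ]
t 2.67 shift mm [-22.4   3.8 162. ]  n>=3.9  jaw now -66.81  turn deg [ 0.83 -0.02 -2.81]
```

```bash
python3 -m crank '{"delta_pos":[[-0.012,0.002,0],[-0.01,0.002,0],[0,0,0.025],[0,0,0.025],[0,0,0]],"turn":[[0.8,0,0],[0,0,0],[0,0,0],[0,0,0],[0,0,0]],"jaw":[0.09,0.09,0.09,0.09,0.09]}'
python3 -c "
from h import *
go(0.4645,0.290,0.075)"
```

```text
clock: 3.08
ee_pos: [0.4673, 0.2871, 0.1884]
ee_rot: [-2.611, 1.741, -0.011]
wrist_force: [-0.0, -0.1, 0.8]
opening: 0.0896
t 3.08 shift mm [ -4.2   2.3 113.4]  n>=2.7  jaw now -67.39  turn deg [-0.39 -0.22  0.  ]
```

```bash
python3 -m crank '{"delta_pos":[[-0.004,0.002,0.015],[0,0,0.025],[0,0,0.025],[0,0,0.025],[0,0,0.012],[0,0,0]],"turn":[[-0.3,-0.2,0],[0,0,0],[0,0,0],[0,0,0],[0,0,0],[0,0,0]],"jaw":[0.09,0.09,0.09,0.09,0.09,0.09]}'
python3 - <<'E'
from h import *
go(0.4645,0.290,0.075)
im,d=viewer.get_image("wrist"); cv2.imwrite("pics/wr3.png",im)
E
```

```text
clock: 3.58
ee_pos: [0.468, 0.29, 0.0917]
ee_rot: [-2.601, 1.745, -0.015]
wrist_force: [0.3, 0.5, 0.1]
opening: 0.09
t 3.58 shift mm [-1.4  3.5 16.7]  n>=0.4  jaw now -67.72  turn deg [-0.77 -0.14  0.  ]
```

View pics/wr3.png

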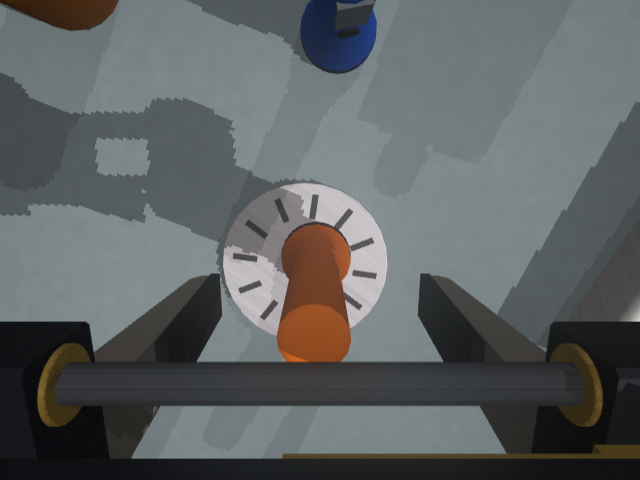

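The stick is between the fingers at about (313,335), a millimetre or two off centre in x. I'll finish the descent and square up.

```bash
python3 -m crank '{"delta_pos":[[-0.001,0.003,0.008],[0,0,0.007],[0,0,0]],"turn":[[-0.7,-0.1,0],[0,0,0],[0,0,0]],"jaw":[0.09,0.09,0.09]}'
python3 -c "
from h import *
go(0.4645,0.290,0.075)"
```

```text
clock: 3.88
ee_pos: [0.4677, 0.2916, 0.0811]
ee_rot: [-2.602, 1.748, -0.007]
wrist_force: [0.5, -0.5, 0.3]
opening: 0.09
t 3.88 shift mm [0.3 3.6 6. ]  n>=0.2  jaw now -67.77  turn deg [-0.47  0.01 -0.  ]
```

```bash
python3 -m crank '{"delta_pos":[[0,0.004,0.006],[0,0.003,0.004],[0,0.002,0.002]],"turn":[[-0.5,0,0],[-0.4,0,0],[-0.2,0,0]],"jaw":[0.09,0.09,0.09]}'
python3 -c "
from h import *
go(0.4645,0.290,0.075)"
```

```text
clock: 4.13
ee_pos: [0.4604, 0.2888, 0.0701]
ee_rot: [2.602, -1.749, -0.008]
wrist_force: [0.4, 0.2, 0.4]
opening: 0.09
t 4.13 shift mm [ 0.5 -4.2 -4.9]  n>=0.2  jaw now -67.81  turn deg [0.49 0.03 0.  ]
```

```bash
python3 -m crank '{"delta_pos":[[0,-0.003,-0.003],[0,0,0],[0,0,0]],"turn":[[0.3,0,0],[0,0,0],[0,0,0]],"jaw":[0.09,0.09,0.09]}'
python3 -c "
from h import *
go(0.4645,0.290,0.075)"
```

```text
clock: 4.38
ee_pos: [0.4627, 0.2898, 0.0729]
ee_rot: [2.605, -1.75, -0.004]
wrist_force: [-0.1, -0.8, -0.6]
opening: 0.0897
t 4.38 shift mm [ 0.5 -1.7 -2.1]  n>=0.1  jaw now -67.79  turn deg [0.25 0.03 0.  ]
```

```bash
python3 -m crank '{"delta_pos":[[0,-0.001,0],[0,0,0],[0,0,0],[0,0,0],[0,0,0],[0,0,0],[0,0,0],[0,0,0],[0,0,0],[0,0,0]],"turn":[[0.2,0,0],[0,0,0],[0,0,0],[0,0,0],[0,0,0],[0,0,0],[0,0,0],[0,0,0],[0,0,0],[0,0,0]],"jaw":[0.01,0.01,0.01,0.01,0.01,0.01,0.01,0.01,0.01,0.01]}'
python3 -c "
from h import *
go(0.4645,0.290,0.075)"
```

```text
clock: 5.22
ee_pos: [0.4642, 0.2905, 0.0735]
ee_rot: [-2.607, 1.751, -0.0]
wrist_force: [0.1, 0.0, -1.1]
opening: 0.0273
t 5.22 shift mm [ 0.6 -0.1 -1.5]  n>=0.0  jaw now -67.79  turn deg [-0.05  0.03 -0.  ]
```

Gripped at 27.3 mm. Next I lift it.

```bash
python3 -m crank '{"delta_pos":[[0,0,-0.01],[0,0,-0.02],[0,0,-0.03],[0,0,-0.03],[0,0,-0.02],[0,0,0],[0,0,0]],"turn":[[0,0,0],[0,0,0],[0,0,0],[0,0,0],[0,0,0],[0,0,0],[0,0,0]],"jaw":[0.01,0.01,0.01,0.01,0.01,0.01,0.01]}'
python3 - <<'E'
from h import *
go(0.541,0.0235,0.1935)
im,d=viewer.get_image("wrist"); cv2.imwrite("pics/wr4.png",im)
E
```

```text
clock: 5.8
ee_pos: [0.4624, 0.29, 0.1896]
ee_rot: [2.607, -1.749, -0.004]
wrist_force: [0.3, -0.6, -2.3]
opening: 0.0276
t 5.80 shift mm [276.4  28.3  -3.9]  n>=6.7  jaw now -67.71  turn deg [0.2  0.02 0.  ]
```

View pics/wr4.png

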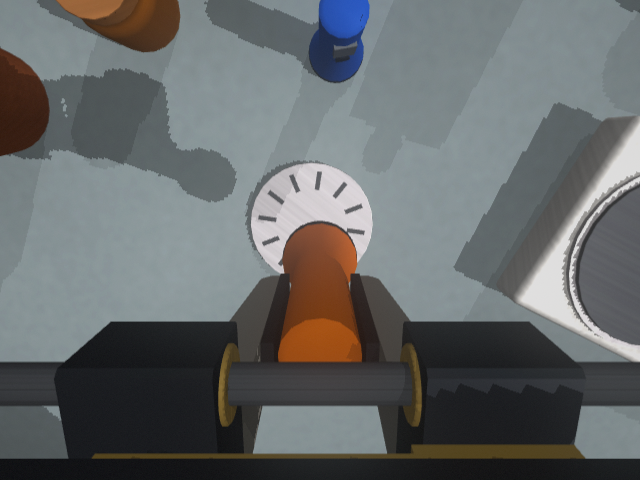

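It is held upright and clear of the trivet, with the stick at (320,320). I'm carrying it to the dot.

```bash
python3 -m crank '{"delta_pos":[[0.02,0.002,-0.001],[0.03,0.003,-0.001],[0.03,0.003,0],[0.03,0.003,0],[0.03,0.003,0],[0.03,0.003,0],[0.03,0.003,0],[0.03,0.003,0],[0.02,0.002,0],[0.01,0.001,0],[0,0,0],[0,0,0],[0,0,0]],"turn":[[0.2,0,0],[0,0,0],[0,0,0],[0,0,0],[0,0,0],[0,0,0],[0,0,0],[0,0,0],[0,0,0],[0,0,0],[0,0,0],[0,0,0],[0,0,0]],"jaw":[0.01,0.01,0.01,0.01,0.01,0.01,0.01,0.01,0.01,0.01,0.01,0.01,0.01]}'
python3 -c "
from h import *
go(0.541,0.0235,0.1935)"
```

```text
clock: 6.93
ee_pos: [0.5298, 0.03, 0.1745]
ee_rot: [2.604, -1.731, -0.037]
wrist_force: [-0.3, 0.4, 0.1]
opening: 0.0272
t 6.93 shift mm [ 10.1  -7.3 -19.3]  n>=0.6  jaw now -67.24  turn deg [1.47 0.66 0.01]
```

```bash
python3 -m crank '{"delta_pos":[[0.005,-0.004,-0.01],[0.004,-0.003,-0.008],[0,0,0],[0,0,0]],"turn":[[0.8,0.4,0],[0.5,0.2,0],[0,0,0],[0,0,0]],"jaw":[0.01,0.01,0.01,0.01]}'
python3 -c "
from h import *
go(0.541,0.0235,0.1935)"
```

```text
clock: 7.27
ee_pos: [0.5402, 0.0298, 0.1943]
ee_rot: [-2.623, 1.727, 0.002]
wrist_force: [0.4, 0.8, -0.2]
opening: 0.0271
t 7.27 shift mm [6.1 1.8 0.8]  n>=0.2  jaw now -66.72  turn deg [-0.01  0.09 -0.  ]
```

```bash
python3 -m crank '{"delta_pos":[[0.006,0.0015,0.001],[0.001,0,0],[0,0,0],[0,0,0]],"turn":[[0,0,0],[0,0,0],[0,0,0],[0,0,0]],"jaw":[0.01,0.01,0.01,0.01]}'
python3 - <<'E'
from h import *
go(0.541,0.0235,0.1935)
for n in("wrist","side","scene"):
    im,d=viewer.get_image(n); cv2.imwrite(f"pics/{n}5.png",im)
a=cv2.imread("pics/side5.png")[150:310,220:380];b=cv2.imread("pics/scene5.png")[130:290,220:380]
cv2.imwrite("pics/c5.png",cv2.resize(cv2.hconcat([a,b]),None,fx=2.5,fy=2.5,interpolation=2))
E
```

```text
clock: 7.6
ee_pos: [0.5419, 0.0233, 0.1942]
ee_rot: [-2.624, 1.724, -0.001]
wrist_force: [0.1, 0.8, -0.8]
opening: 0.0269
t 7.60 shift mm [-0.6  0.7  0.7]  n>=0.0  jaw now -66.61  turn deg [-0.09  0.04 -0.  ]
```

View pics/c5.png

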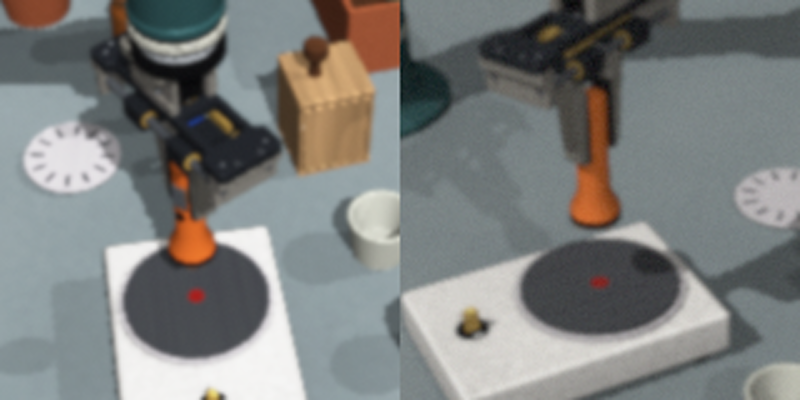

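View pics/wrist5.png

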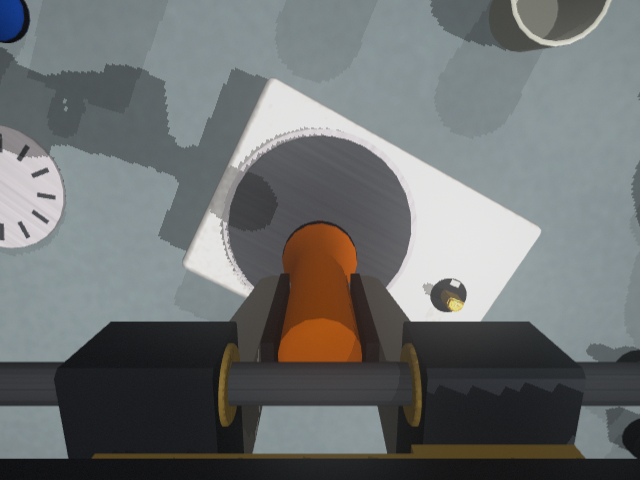

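The hood hangs above the red dot in both views: side hood (297,249) over dot (298,268), and scene hood (298,215) over dot (300,243). I'm checking the offset, then holding.

Run:
```python
from h import *
np.set_printoptions(precision=4,suppress=True)
for n,box in dict(side=(275,320,230,262),scene=(285,312,190,225)).items():
    im=cv2.imread(f"pics/{n}5.png");h,s,v=cv2.split(hsv(im))
    m=(h<16)&(s>150)&(v>60);k=np.zeros(m.shape,bool);k[box[2]:box[3],box[0]:box[1]]=1
    ys,xs=np.nonzero(m&k); w=[(y,xs[ys==y].min(),xs[ys==y].max()) for y in sorted(set(ys))][-14:]; print([tuple(map(int,t)) for t in w])
    # expected image of nose centre/foot-rim bottom if at (.541,.0235,.128)
    a=np.linspace(0,6.28,60); rim=proj(n,np.c_[.541+.022*np.cos(a),.0235+.022*np.sin(a),np.full(60,.128)])
    print(n,"expected rim u",rim[:,0].min(),rim[:,0].max(),"v max",rim[:,1].max(), "dot seen→",proj(n,[.541,.0235,.058]))
```

```text
[(242, 290, 302), (243, 289, 303), (244, 289, 304), (245, 288, 304), (246, 288, 304), (247, 288, 305), (248, 288, 305), (249, 288, 305), (250, 287, 305), (251, 288, 305), (252, 288, 304), (253, 289, 303), (254, 290, 302), (255, 293, 300)]
side expected rim u 287.1116739601873 305.98030949959116 v max 256.38362341153584 dot seen→ [[297.8555 267.4744]]
[(206, 291, 303), (207, 291, 304), (208, 291, 304), (209, 290, 305), (210, 289, 305), (211, 289, 306), (212, 289, 306), (213, 289, 306), (214, 289, 306), (215, 289, 306), (216, 289, 306), (217, 290, 305), (218, 290, 304), (219, 292, 302)]
scene expected rim u 287.44276028673215 307.7481398686213 v max 223.28474570091456 dot seen→ [[299.0841 243.7027]]
```

```bash
python3 -m crank '{"delta_pos":[[0,0,0],[0,0,0],[0,0,0],[0,0,0],[0,0,0],[0,0,0],[0,0,0],[0,0,0],[0,0,0],[0,0,0],[0,0,0],[0,0,0],[0,0,0],[0,0,0],[0,0,0],[0,0,0],[0,0,0],[0,0,0]],"turn":[[0,0,0],[0,0,0],[0,0,0],[0,0,0],[0,0,0],[0,0,0],[0,0,0],[0,0,0],[0,0,0],[0,0,0],[0,0,0],[0,0,0],[0,0,0],[0,0,0],[0,0,0],[0,0,0],[0,0,0],[0,0,0]],"jaw":[0.01,0.01,0.01,0.01,0.01,0.01,0.01,0.01,0.01,0.01,0.01,0.01,0.01,0.01,0.01,0.01,0.01,0.01]}'
python3 -c "
from h import *
go(0.541,0.0235,0.1935)"
```

```text
clock: 9.25
ee_pos: [0.5416, 0.0237, 0.1938]
ee_rot: [-2.625, 1.723, 0.001]
wrist_force: [-0.3, 0.6, -0.3]
opening: 0.0272
t 9.25 shift mm [-0.   0.7  0.3]  n>=0.0  jaw now -66.57  turn deg [-0.06  0.08 -0.  ]
```

The hold was steady for 1.65 s: side view agrees within a pixel, scene view within about 2–3 px, and the TCP within 1 mm of the aim. Now I'm returning it.

```bash
python3 -c "
from h import *
go(0.462,0.291,0.1935)"
python3 -m crank '{"delta_pos":[[-0.02,-0.002,-0.002],[-0.028,-0.003,-0.002],[-0.028,-0.003,-0.002],[-0.028,-0.003,-0.002],[-0.028,-0.003,-0.002],[-0.028,-0.003,-0.002],[-0.028,-0.003,-0.002],[-0.028,-0.003,-0.002],[-0.025,-0.003,-0.002],[-0.015,-0.002,0],[0,0,0],[0,0,0],[0,0,0]],"turn":[[0,0,0],[0,0,0],[0,0,0],[0,0,0],[0,0,0],[0,0,0],[0,0,0],[0,0,0],[0,0,0],[0,0,0],[0,0,0],[0,0,0],[0,0,0]],"jaw":[0.01,0.01,0.01,0.01,0.01,0.01,0.01,0.01,0.01,0.01,0.01,0.01,0.01]}'
python3 -c "
from h import *
go(0.462,0.291,0.0735)"
```

```text
t 9.25 shift mm [-276.9  -33.2    0.7]  n>=6.7  jaw now -66.57  turn deg [-0.06  0.08 -0.  ]
clock: 10.33
ee_pos: [0.4639, 0.2784, 0.2127]
ee_rot: [-2.619, 1.731, -0.001]
wrist_force: [0.3, -0.1, -0.6]
opening: 0.0273
t 10.33 shift mm [-12.2  -2.9 139.3]  n>=3.4  jaw now -66.91  turn deg [-0.13  0.05 -0.  ]
```

```bash
python3 -m crank '{"delta_pos":[[-0.006,-0.0015,0.015],[-0.006,-0.0015,0.025],[0,0,0.025],[0,0,0.025],[0,0,0.015],[0,0,0],[0,0,0]],"turn":[[0,0,0],[0,0,0],[0,0,0],[0,0,0],[0,0,0],[0,0,0],[0,0,0]],"jaw":[0.01,0.01,0.01,0.01,0.01,0.01,0.01]}'
python3 -c "
from h import *
go(0.462,0.291,0.0735)"
```

```text
clock: 10.92
ee_pos: [0.4696, 0.2799, 0.1045]
ee_rot: [-2.605, 1.753, -0.011]
wrist_force: [-0.3, -0.0, -0.8]
opening: 0.0271
t 10.92 shift mm [-13.3   3.   30.9]  n>=0.8  jaw now -67.88  turn deg [-0.3 -0.3  0. ]
```

```bash
python3 -m crank '{"delta_pos":[[-0.007,0.002,0.002],[-0.007,0.002,0.002],[-0.002,0,0.004],[0,0,0.004],[0,0,0],[0,0,0]],"turn":[[-0.3,-0.3,0],[0,0,0],[0,0,0],[0,0,0],[0,0,0],[0,0,0]],"jaw":[0.01,0.01,0.01,0.01,0.01,0.01]}'
python3 -c "
from h import *
go(0.462,0.291,0.0735)"
```

```text
clock: 11.42
ee_pos: [0.4622, 0.2943, 0.0957]
ee_rot: [-2.599, 1.755, -0.005]
wrist_force: [-0.2, 0.4, -0.7]
opening: 0.0272
t 11.42 shift mm [ 3.   1.6 22.2]  n>=0.5  jaw now -68.07  turn deg [-0.37  0.03 -0.  ]
```

```bash
python3 -m crank '{"delta_pos":[[0.001,0.001,0.008],[0.001,0.001,0.008],[0,0,0.004],[0,0,0],[0,0,0],[0,0,0]],"turn":[[-0.4,0,0],[-0.2,0,0],[0,0,0],[0,0,0],[0,0,0],[0,0,0]],"jaw":[0.01,0.01,0.01,0.01,0.01,0.01]}'
python3 -c "
from h import *
go(0.462,0.291,0.0735)"
```

```text
clock: 11.92
ee_pos: [0.4613, 0.2913, 0.0736]
ee_rot: [2.6, -1.756, -0.005]
wrist_force: [-0.8, -1.2, 2.1]
opening: 0.0271
t 11.92 shift mm [ 0.5 -0.6  0. ]  n>=0.0  jaw now -68.09  turn deg [0.29 0.01 0.  ]
```

It is in contact (2 N). I'm releasing it, rising and looking.

```bash
python3 -m crank '{"delta_pos":[[0,0,0],[0,0,0],[0,0,0],[0,0,0],[0,0,0],[0,0,0],[0,0,0]],"turn":[[0,0,0],[0,0,0],[0,0,0],[0,0,0],[0,0,0],[0,0,0],[0,0,0]],"jaw":[0.09,0.09,0.09,0.09,0.09,0.09,0.09]}'
python3 -m crank '{"delta_pos":[[0,0,-0.02],[0,0,-0.03],[0,0,-0.03],[0,0,-0.03],[0,0,-0.03],[0,0,-0.02],[0,0,0]],"turn":[[0,0,0],[0,0,0],[0,0,0],[0,0,0],[0,0,0],[0,0,0],[0,0,0]],"jaw":[0.09,0.09,0.09,0.09,0.09,0.09,0.09]}'
python3 - <<'E'
from h import *
im,d=viewer.get_image("wrist"); cv2.imwrite("pics/wr6.png",im)
im,d=viewer.get_image("scene"); cv2.imwrite("pics/sc6.png",im)
go(0.43,-0.275,0.2,-48)
E
```

```text
clock: 12.5
ee_pos: [0.4622, 0.2919, 0.0747]
ee_rot: [2.602, -1.758, -0.003]
wrist_force: [0.8, 0.6, -0.8]
opening: 0.0721
clock: 13.08
ee_pos: [0.4608, 0.2914, 0.2398]
ee_rot: [2.598, -1.753, -0.008]
wrist_force: [0.6, 1.4, 0.1]
opening: 0.09
t 13.18 shift mm [512.9 238.3  39.8]  n>=13.6  jaw now -68.01  turn deg [  0.82   0.11 -20.01]
```

View pics/wr6.png

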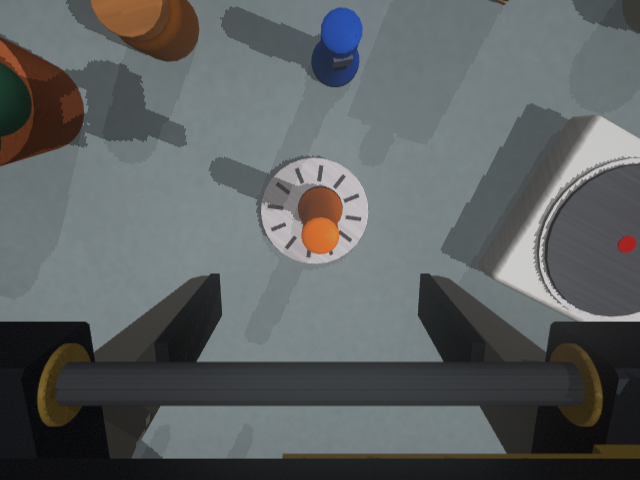

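View pics/sc6.png

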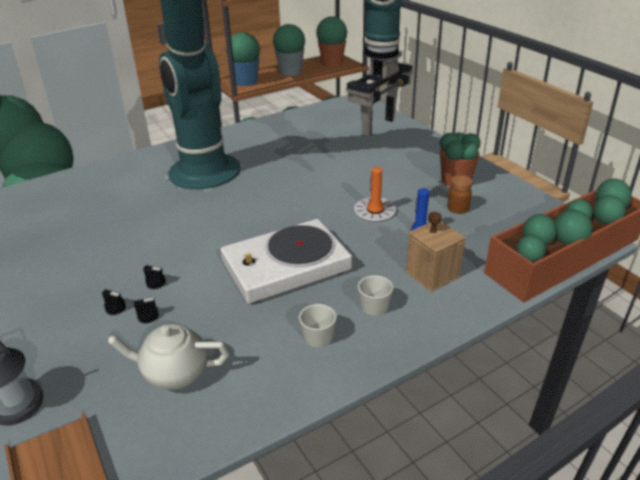

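The thermometer stands upright on the trivet, top at (320,236) and base inside the ring. The scene is otherwise unchanged. Next is a close look at the shaft on the way to the knob.

```bash
python3 -m crank '{"delta_pos":[[0.02,0.005,0],[0.03,0.007,0],[0.035,0.008,0],[0.035,0.008,0],[0.035,0.008,0],[0.035,0.008,0],[0.035,0.008,0],[0.035,0.008,0],[0.035,0.008,0],[0.035,0.008,0],[0.03,0.008,0],[0.02,0.006,0],[0,0,0],[0,0,0],[0,0,0]],"turn":[[0.4,0,0],[0.4,0,-2],[0,0,-2],[0,0,-2],[0,0,-2],[0,0,-2],[0,0,-2],[0,0,-2],[0,0,-2],[0,0,-2],[0,0,-2],[0,0,0],[0,0,0],[0,0,0],[0,0,0]],"jaw":[0.09,0.09,0.09,0.09,0.09,0.09,0.09,0.09,0.09,0.09,0.09,0.09,0.09,0.09,0.09]}'
python3 - <<'E'
from h import *
go(0.531,-0.09,0.18,-48)
E
```

```text
clock: 14.43
ee_pos: [0.5694, -0.0981, 0.2043]
ee_rot: [2.867, -1.237, -0.067]
wrist_force: [0.4, -0.6, -0.3]
opening: 0.0898
t 14.43 shift mm [-31.4  21.6  26.1]  n>=1.1  jaw now -46.69  turn deg [1.96 1.83 1.34]
```

```bash
python3 -m crank '{"delta_pos":[[-0.015,0.01,0.008],[-0.01,0.008,0.008],[0,0,0],[0,0,0],[0,0,0]],"turn":[[1,1,0.7],[0.6,0.6,0.4],[0,0,0],[0,0,0],[0,0,0]],"jaw":[0.09,0.09,0.09,0.09,0.09]}'
python3 - <<'E'
from h import *
go(0.531,-0.09,0.18,-48)
s=manip.get_state()
im,d=viewer.get_image("wrist"); cv2.imwrite("pics/wr7.png",im); np.save("pics/s7.npy",s,allow_pickle=True)
E
```

```text
clock: 14.85
ee_pos: [0.5351, -0.0844, 0.1865]
ee_rot: [2.876, -1.257, -0.017]
wrist_force: [-0.3, -0.5, 0.1]
opening: 0.0901
t 14.85 shift mm [1.3 6.8 6.5]  n>=0.2  jaw now -47.22  turn deg [0.41 0.49 0.78]
```

View pics/wr7.png

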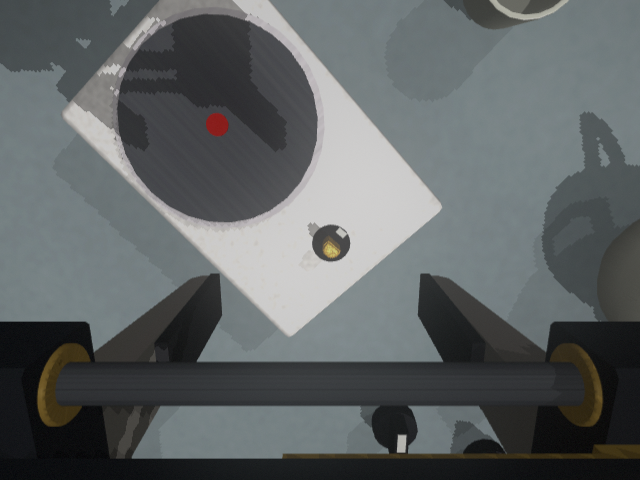

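The collar is at (331,243), the brass tip at (331,248), the white dot at (342,232) and the red dot at (217,125).

Run:
```python
from h import *
np.set_printoptions(precision=4,suppress=True)
s=np.load("pics/s7.npy",allow_pickle=True).item(); im=cv2.imread("pics/wr7.png");h,sa,v=cv2.split(hsv(im))
k=np.zeros(v.shape,bool);k[218:268,308:356]=1
D=plane("wrist",max(blobs(((h<8)|(h>172))&(sa>120),100),key=lambda b:b[0])[1],.058,s)[0]
col=max(blobs((v<95)&k|((sa>80)&k),100),key=lambda b:b[0]); hull=cv2.convexHull(np.argwhere(col[3])[:,::-1].astype(np.int32))
e=cv2.fitEllipse(hull); C=plane("wrist",e[0],.051,s)[0]
w=np.zeros(v.shape,np.uint8);cv2.fillConvexPoly(w,hull,1)
for a,c,b,m in blobs((w>0)&(v>120)&(sa<50),5):
    W=plane("wrist",c,.051,s)[0]; print("wdot",a,c,W,"ang",np.degrees(np.arctan2(*(W-C)[1::-1])))
for a,c,b,m in blobs(k&(sa>80)&(h>12)&(h<35),20):
    print("brass",a,c,b)
    mb=m
print("collar",e,C,"dot",D,"dist",np.linalg.norm((D-C)[:2]),"yang",np.degrees(np.arctan2(*(D-C)[1::-1])))
# predicted tip px
print("tip px if at C", proj("wrist",[C[0],C[1],.07],s), "dot-predicted shaft (yaw -5)",D[:2]-.122*np.array([np.cos(np.radians(85)),np.sin(np.radians(85))]))
cv2.imwrite("pics/wr7c.png",cv2.resize(im[210:275,300:365],(585,585),interpolation=2))
```

```text
wdot 59 [340.7288 232.6271] [ 0.5428 -0.0982  0.051 ] ang -0.6988577760469601
brass 212 [330.4198 249.5802] [323 240  18  18]
collar ((330.6365661621094, 242.83383178710938), (35.324378967285156, 37.10596466064453), 90.94207763671875) [ 0.5313 -0.098   0.051 ] dot [0.5414 0.0236 0.058 ] dist 0.12204633974170674 yang 85.25877402776375
tip px if at C [[331.1146 249.4347]] dot-predicted shaft (yaw -5) [ 0.5308 -0.0979]
```

View pics/wr7c.png

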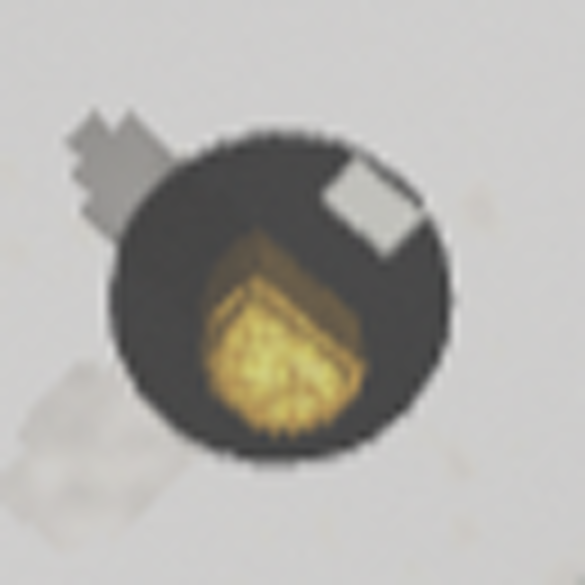

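Run:
```python
from h import *
s=np.load("pics/s7.npy",allow_pickle=True).item()
f=lambda x,y:[300+x/9,210+y/9]
def ang(a,b,z):
    P=plane("wrist",[f(*a),f(*b)],z,s);d=P[1]-P[0];return np.degrees(np.arctan2(d[1],d[0])),np.linalg.norm(d)
print("top flat",ang((258,272),(365,365),.07)); print("low flat",ang((258,228),(360,320),.053))
print("dot from collar",ang((280,297),(376,207),.051)); print("dot side", ang((325,197),(385,256),.051),ang((360,155),(425,210),.051))
```

```text
top flat (np.float64(-89.00396442473038), np.float64(0.011909993477639231))
low flat (np.float64(-89.97031977027423), np.float64(0.01217562646724869))
dot from collar (np.float64(-2.868848356819288), np.float64(0.011628632810241247))
dot side (np.float64(-92.24240377355889), np.float64(0.00749147341186056)) (np.float64(-87.84864284168842), np.float64(0.0075380506178487836))
```

The shaft axis is at (0.531,-0.098), with the flat facing about -3° (estimates run from 0 to -4.7°). Now to a close look over the knob.

```bash
python3 -c "
from h import *
go(0.425,-0.275,0.17,-47.5);print(manip.get_state()['joint_positions'].round(2))"
```

```text
t 14.90 shift mm [ 64.9 210.6  17.6]  n>=5.3  jaw now -47.22  turn deg [0.37 0.47 0.28]
[ 0.54  0.39 -0.56  1.86  0.24  0.97 -0.94]
```

```bash
python3 -m crank '{"delta_pos":[[0.006,0.018,0],[0.009,0.03,0],[0.009,0.03,0],[0.009,0.03,0],[0.009,0.03,0],[0.009,0.03,0],[0.008,0.025,0.002],[0.005,0.01,0.002],[0,0,0],[0,0,0],[0,0,0]],"turn":[[0.4,0.4,0],[0,0,0],[0,0,0],[0,0,0],[0,0,0],[0,0,0],[0,0,0],[0,0,0],[0,0,0],[0,0,0],[0,0,0]],"jaw":[0.06,0.06,0.06,0.06,0.06,0.06,0.06,0.06,0.06,0.06,0.06]}'
python3 - <<'E'
from h import *
go(0.427,-0.284,0.15,-47.5)
s=manip.get_state()
im,d=viewer.get_image("wrist"); cv2.imwrite("pics/wr8.png",im); np.save("pics/s8.npy",s,allow_pickle=True)
E
```

```text
clock: 15.82
ee_pos: [0.4405, -0.2727, 0.1866]
ee_rot: [-2.88, 1.235, -0.018]
wrist_force: [-0.1, 0.3, 0.4]
opening: 0.06
t 15.82 shift mm [-1.4 18.  36.4]  n>=1.0  jaw now -46.44  turn deg [-0.7  -0.43  1.06]
```

View pics/wr8.png

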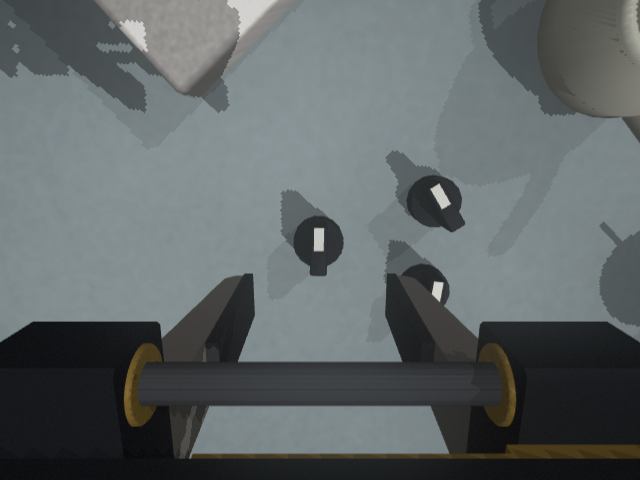

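The chosen knob is at (319,240) with its line at (319,238), almost parallel to tool y. The decoys are at (435,200) and (425,288).

Run:
```python
from h import *
np.set_printoptions(precision=4,suppress=True)
s=np.load("pics/s8.npy",allow_pickle=True).item(); im=cv2.imread("pics/wr8.png");h,sa,v=cv2.split(hsv(im))
k=np.zeros(v.shape,bool);k[205:280,290:350]=1
m=max(blobs((v>165)&(sa<50)&k,20),key=lambda b:b[0]); print(m[:3])
r=cv2.minAreaRect(np.argwhere(m[3])[:,::-1].astype(np.float32));print(r)
q=cv2.fitLine(np.argwhere(m[3])[:,::-1].astype(np.float32),2,0,.01,.01).ravel()
P=plane("wrist",[m[1]-q[:2]*8,m[1]+q[:2]*8],.044,s);e=P[1]-P[0];e/=np.linalg.norm(e)
if e[1]<0:e=-e
L=plane("wrist",m[1],.044,s)[0]; y0,y1=m[2][1],m[2][1]+m[2][3]-1
E=plane("wrist",[[m[1][0],y0],[m[1][0],y1]],.044,s); print("line ends",E, "len",np.linalg.norm(E[0]-E[1]))
print("line c",L,"ang",np.degrees(np.arctan2(e[1],e[0])),"axis est (10.5 back)",L-.0105*e)
# bar end (far) lowest dark
d=(v<70)&k; ys,xs=np.nonzero(d); print("bar end row",ys.max(),"cols",xs[ys==ys.max()-1].min(),xs[ys==ys.max()-1].max(), plane("wrist",[319,ys.max()],.044,s))
print("skirt cols row 240", xs[ys==242].min(),xs[ys==242].max(), plane("wrist",[(xs[ys==242].min()+xs[ys==242].max())/2,242],.016,s))
```

```text
(np.int32(221), array([318.3575, 238.7783]), array([314, 228,  10,  23], dtype=int32))
((318.5, 239.0), (22.0, 9.0), 90.0)
line ends [[ 0.4413 -0.2719  0.044 ]
 [ 0.4281 -0.2845  0.044 ]] len 0.01821647431451629
line c [ 0.4348 -0.278   0.044 ] ang 41.12513408061352 axis est (10.5 back) [ 0.4269 -0.2849  0.044 ]
bar end row 275 cols 311 325 [[ 0.413  -0.2995  0.044 ]]
skirt cols row 240 294 342 [[ 0.4278 -0.2845  0.016 ]]
```

The axis is at (0.427,-0.285), line about 42°. Descending in stages.

```bash
python3 -m crank '{"delta_pos":[[0,0.01,0.02],[-0.001,0.008,0.025],[0,0,0.025],[0,0,0.015],[0,0,0],[0,0,0]],"turn":[[-0.4,-0.2,0.6],[-0.3,-0.2,0.5],[0,0,0.4],[0,0,0],[0,0,0],[0,0,0]],"jaw":[0.05,0.05,0.05,0.05,0.05,0.05]}'
python3 -c "
from h import *
go(0.427,-0.285,0.021,-48)"
```

```text
clock: 16.37
ee_pos: [0.4364, -0.2748, 0.1012]
ee_rot: [-2.879, 1.25, -0.011]
wrist_force: [-0.2, 0.9, 0.9]
opening: 0.0505
t 16.37 shift mm [ 0.6 14.2 80.1]  n>=2.0  jaw now -46.92  turn deg [-0.32 -0.3   1.08]
```

```bash
python3 -m crank '{"delta_pos":[[0,0.008,0.002],[0,0.008,0.01],[0,0.003,0.01],[0,0,0.01],[0,0,0],[0,0,0]],"turn":[[-0.3,-0.3,0.6],[-0.2,-0.1,0.6],[0,0,0],[0,0,0],[0,0,0],[0,0,0]],"jaw":[0.05,0.05,0.05,0.05,0.05,0.05]}'
python3 -c "
from h import *
go(0.427,-0.285,0.021,-48)"
```

```text
clock: 16.87
ee_pos: [0.4243, -0.2887, 0.0696]
ee_rot: [2.866, -1.278, 0.004]
wrist_force: [0.5, 0.4, -0.0]
opening: 0.0502
t 16.87 shift mm [-1.1 -4.6 48.6]  n>=1.2  jaw now -48.08  turn deg [ 0.14 -0.2  -0.08]
```

```bash
python3 -m crank '{"delta_pos":[[-0.001,-0.002,0.012],[0,-0.001,0.012],[0,0,0.012],[0,0,0.005],[0,0,0],[0,0,0]],"turn":[[0.1,-0.1,0],[0,0,0],[0,0,0],[0,0,0],[0,0,0],[0,0,0]],"jaw":[0.05,0.05,0.05,0.05,0.05,0.05]}'
python3 -c "
from h import *
go(0.427,-0.285,0.021,-48)"
```

```text
clock: 17.37
ee_pos: [0.4265, -0.2852, 0.0241]
ee_rot: [2.869, -1.279, 0.002]
wrist_force: [0.1, 0.0, -0.5]
opening: 0.0501
t 17.37 shift mm [ 0.2 -0.6  3.1]  n>=0.1  jaw now -48.05  turn deg [-0.01 -0.07 -0.05]
```

```bash
python3 -m crank '{"delta_pos":[[0,0,0.003],[0,0,0.001],[0,0,0]],"turn":[[0,0,0],[0,0,0],[0,0,0]],"jaw":[0.05,0.05,0.05]}'
python3 - <<'E'
from h import *
go(0.427,-0.285,0.021,-48)
im,d=viewer.get_image("wrist"); cv2.imwrite("pics/wr9.png",im)
E
```

```text
clock: 17.62
ee_pos: [0.4271, -0.2852, 0.0201]
ee_rot: [2.869, -1.279, 0.004]
wrist_force: [0.3, 0.6, -0.5]
opening: 0.0499
t 17.62 shift mm [-0.2 -0.1 -0.9]  n>=0.0  jaw now -48.04  turn deg [-0.04 -0.13 -0.04]
```

View pics/wr9.png

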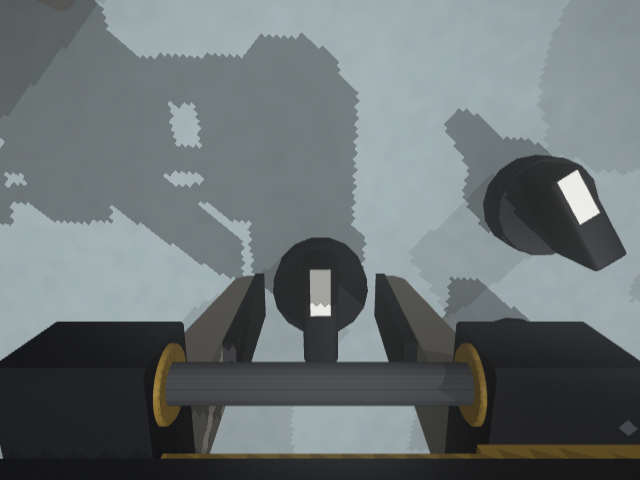

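The knob's bar is centred between the fingers at (320,300), with its line running up the picture. Closing on it.

```bash
python3 -m crank '{"delta_pos":[[0,0,0],[0,0,0],[0,0,0],[0,0,0],[0,0,0],[0,0,0],[0,0,0],[0,0,0]],"turn":[[0,0,0],[0,0,0],[0,0,0],[0,0,0],[0,0,0],[0,0,0],[0,0,0],[0,0,0]],"jaw":[0,0,0,0,0,0,0,0]}'
python3 -c "
from h import *
go(0.427,-0.285,0.12,-48)"
```

```text
clock: 18.33
ee_pos: [0.4277, -0.286, 0.0216]
ee_rot: [2.868, -1.279, 0.008]
wrist_force: [0.2, 0.4, -0.5]
opening: 0.0141
t 18.33 shift mm [ -0.7  -0.2 -98.4]  n>=2.4  jaw now -48.07  turn deg [-0.06 -0.27 -0.06]
```

Gripped at 14.1 mm. Lifting, then carrying and turning.

```bash
python3 -m crank '{"delta_pos":[[0,0,-0.01],[0,0,-0.02],[0,0,-0.03],[0,0,-0.03],[0,0,-0.02],[0,0,0],[0,0,0]],"turn":[[0,0,0],[0,0,0],[0,0,2],[0,0,4],[0,0,4],[0,0,4],[0,0,0]],"jaw":[0,0,0,0,0,0,0]}'
python3 -c "
from h import *
go(0.531,-0.098,0.15,-93)"
```

```text
clock: 18.92
ee_pos: [0.4266, -0.2843, 0.1391]
ee_rot: [-2.683, 1.632, -0.003]
wrist_force: [-0.6, -0.1, -0.2]
opening: 0.0138
t 18.92 shift mm [-117.4 -178.5  -10.7]  n>=5.1  jaw now -62.61  turn deg [-0.13 -0.04 30.39]
```

```bash
python3 -m crank '{"delta_pos":[[0,0,-0.003],[0,0,-0.003],[0,0,-0.003],[0,0,0],[0,0,0],[0,0,0],[0,0,0],[0,0,0]],"turn":[[0,0,5],[0,0,5],[0,0,5],[0,0,5],[0,0,5],[0,0,4],[0,0,0],[0,0,0]],"jaw":[0,0,0,0,0,0,0,0]}'
python3 -c "
from h import *
go(0.531,-0.098,0.15,-93)"
```

```text
clock: 19.58
ee_pos: [0.425, -0.2827, 0.1496]
ee_rot: [-2.184, 2.257, 0.001]
wrist_force: [0.9, 0.6, -0.3]
opening: 0.0136
t 19.58 shift mm [-1.88e+02 -9.99e+01 -1.00e-01]  n>=5.1  jaw now -91.88  turn deg [-0.03  0.06  1.12]
```

```bash
python3 -m crank '{"delta_pos":[[-0.012,-0.006,0],[-0.022,-0.012,0],[-0.022,-0.012,0],[-0.022,-0.012,0],[-0.022,-0.012,0],[-0.022,-0.012,0],[-0.022,-0.012,0],[-0.02,-0.01,0],[-0.01,-0.005,0],[0,0,0],[0,0,0]],"turn":[[0,0,1],[0,0,0],[0,0,0],[0,0,0],[0,0,0],[0,0,0],[0,0,0],[0,0,0],[0,0,0],[0,0,0],[0,0,0]],"jaw":[0,0,0,0,0,0,0,0,0,0,0]}'
python3 -c "
from h import *
go(0.531,-0.098,0.12,-93)"
```

```text
clock: 20.5
ee_pos: [0.5259, -0.1062, 0.1476]
ee_rot: [2.194, -2.247, -0.01]
wrist_force: [-0.6, -0.8, -0.7]
opening: 0.0138
t 20.50 shift mm [-8.2 -5.1 27.6]  n>=0.7  jaw now -91.36  turn deg [0.31 0.19 1.64]
```

```bash
python3 -m crank '{"delta_pos":[[-0.004,-0.002,0.008],[-0.004,-0.002,0.01],[-0.001,-0.001,0.008],[0,0,0],[0,0,0]],"turn":[[0.3,0.2,1],[0,0,0.8],[0,0,0],[0,0,0],[0,0,0]],"jaw":[0,0,0,0,0]}'
python3 - <<'E'
from h import *
go(0.531,-0.098,0.12,-93)
for n in("wrist","side","scene"):
    im,d=viewer.get_image(n); cv2.imwrite(f"pics/{n}10.png",im)
np.save("pics/s10.npy",manip.get_state(),allow_pickle=True)
a=cv2.imread("pics/side10.png")[230:350,240:360];b=cv2.imread("pics/scene10.png")[180:300,190:310]
cv2.imwrite("pics/c10.png",cv2.resize(cv2.hconcat([a,b]),None,fx=3.3,fy=3.3,interpolation=2))
E
```

```text
clock: 20.92
ee_pos: [0.5284, -0.1049, 0.1204]
ee_rot: [2.15, -2.285, 0.002]
wrist_force: [-0.1, 0.9, -0.2]
opening: 0.0135
t 20.92 shift mm [-7.  -2.2  0.3]  n>=0.2  jaw now -93.47  turn deg [ 0.13 -0.23 -0.47]
```

View pics/c10.png

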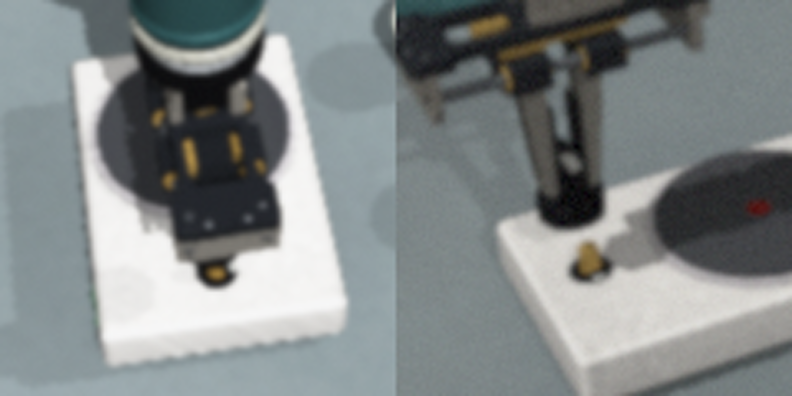

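View pics/wrist10.png

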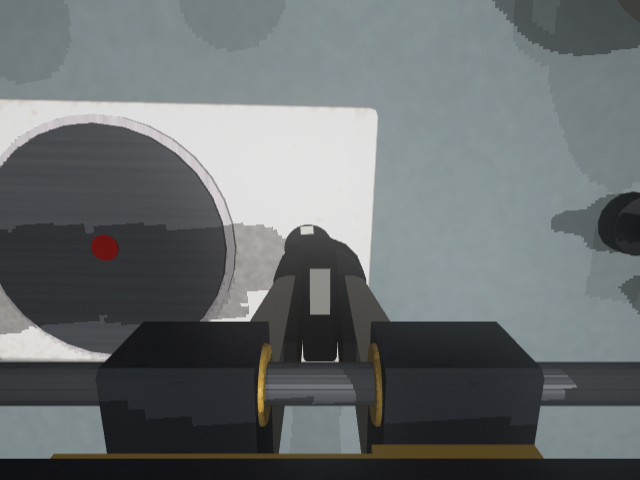

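The knob's white line (320,291) points toward the collar's white dot (307,230), and it hangs just short of the shaft, which is at scene crop (588,258). I'm moving over the axis and lowering to just above the tip.

```bash
python3 -m crank '{"delta_pos":[[-0.004,-0.001,0.003],[-0.003,-0.001,0.004],[0,0,0.004],[0,0,0],[0,0,0]],"turn":[[0,-0.2,0.3],[0,0,0.2],[0,0,0],[0,0,0],[0,0,0]],"jaw":[0,0,0,0,0]}'
python3 -c "
from h import *
go(0.531,-0.098,0.105,-94)"
```

```text
clock: 21.48
ee_pos: [0.5323, -0.0975, 0.11]
ee_rot: [-2.141, 2.298, -0.002]
wrist_force: [-0.4, 0.3, -1.0]
opening: 0.0138
t 21.48 shift mm [0.6 1.2 5. ]  n>=0.1  jaw now -94.03  turn deg [-0.08 -0.02 -0.03]
```

```bash
python3 -m crank '{"delta_pos":[[0,0.001,0.004],[0,0.0005,0.002],[0,0,0],[0,0,0]],"turn":[[0,0,0],[0,0,0],[0,0,0],[0,0,0]],"jaw":[0,0,0,0]}'
python3 - <<'E'
from h import *
go(0.531,-0.098,0.105,-94)
for n in("wrist","side","scene"):
    im,d=viewer.get_image(n); cv2.imwrite(f"pics/{n}11.png",im)
np.save("pics/s11.npy",manip.get_state(),allow_pickle=True)
a=cv2.imread("pics/side11.png")[265:335,270:340];b=cv2.imread("pics/scene11.png")[215:285,210:280]
cv2.imwrite("pics/c11.png",cv2.resize(cv2.hconcat([a,b]),None,fx=5.5,fy=5.5,interpolation=2))
E
```

```text
clock: 21.82
ee_pos: [0.5305, -0.0972, 0.1032]
ee_rot: [-2.142, 2.297, -0.001]
wrist_force: [-0.2, -0.3, 0.0]
opening: 0.0142
t 21.82 shift mm [ 0.8 -0.6 -1.8]  n>=0.0  jaw now -94.00  turn deg [-0.05 -0.02  0.  ]
```

View pics/c11.png

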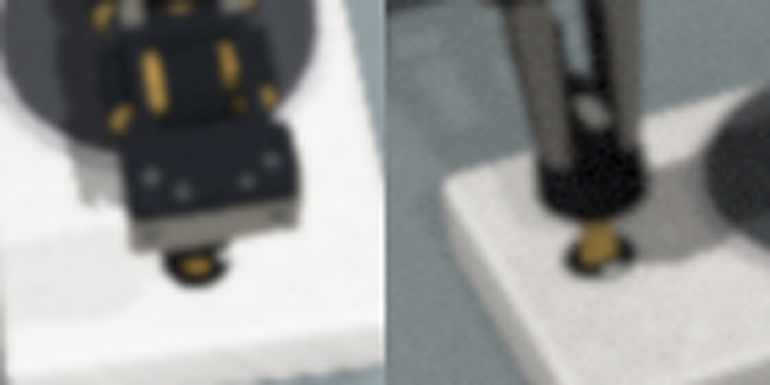

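View pics/wrist11.png

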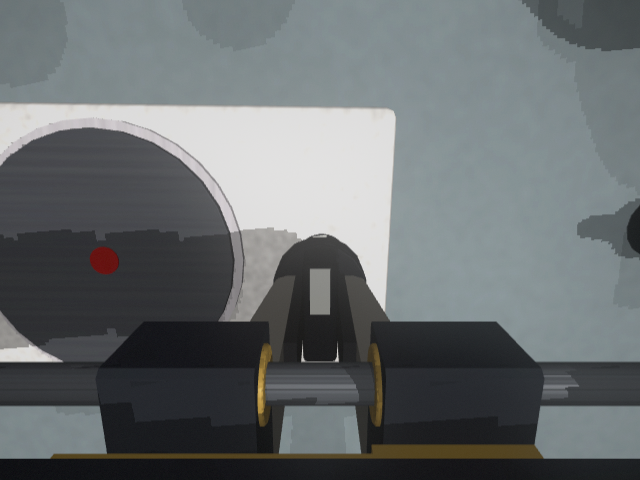

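In the scene crop the knob skirt's centre is at u≈591 against the shaft's ≈600, so I'm checking that offset numerically.

Run:
```python
from h import *
np.set_printoptions(precision=2,suppress=True)
s=np.load("pics/s11.npy",allow_pickle=True).item();p=s["ee_pos"];print(p)
im=cv2.imread("pics/scene11.png");h,sa,v=cv2.split(hsv(im))
for y in range(246,266):
    r=slice(225,275); d=np.nonzero(v[y,r]<75)[0]+225; b=np.nonzero((sa[y,r]>90)&(h[y,r]>10)&(h[y,r]<35))[0]+225
    print(y,"dark",(d.min(),d.max(),(d.min()+d.max())/2) if len(d) else None,"brass",(b.min(),b.max(),b.mean()) if len(b) else None)
a=np.linspace(0,2*np.pi,90)
def ring(x,y,z,r): q=proj("scene",np.c_[x+r*np.cos(a),y+r*np.sin(a),np.full(90,z)]);return q[:,0].min(),q[:,0].max(),q[:,1].min(),q[:,1].max()
print("knob base ring",np.array(ring(p[0],p[1],p[2]-.0216,.022)),"skirt top",np.array(ring(p[0],p[1],p[2]-.0056,.022)))
print("shaft z.06 ring",np.array(ring(.531,-.098,.06,.007)),"z.07",np.array(ring(.531,-.098,.07,.007)))
# before-picture tip
im0=cv2.imread("pics/sc6.png");h,sa,v=cv2.split(hsv(im0))
for y in range(250,266):
    r=slice(235,265); b=np.nonzero((sa[y,r]>90)&(h[y,r]>10)&(h[y,r]<35))[0]+235
    if len(b):print(y,b.min(),b.max(),b.mean())
```

```text
[ 0.53 -0.1   0.1 ]
246 dark (np.int64(238), np.int64(274), np.float64(256.0)) brass (np.int64(254), np.int64(255), np.float64(254.5))
247 dark (np.int64(238), np.int64(274), np.float64(256.0)) brass None
248 dark (np.int64(238), np.int64(274), np.float64(256.0)) brass None
249 dark (np.int64(238), np.int64(274), np.float64(256.0)) brass None
250 dark (np.int64(239), np.int64(274), np.float64(256.5)) brass None
251 dark (np.int64(239), np.int64(274), np.float64(256.5)) brass None
252 dark (np.int64(240), np.int64(274), np.float64(257.0)) brass None
253 dark (np.int64(241), np.int64(274), np.float64(257.5)) brass None
254 dark (np.int64(243), np.int64(274), np.float64(258.5)) brass (np.int64(247), np.int64(249), np.float64(248.0))
255 dark (np.int64(246), np.int64(274), np.float64(260.0)) brass (np.int64(246), np.int64(250), np.float64(248.0))
256 dark None brass (np.int64(246), np.int64(250), np.float64(248.0))
257 dark None brass (np.int64(246), np.int64(251), np.float64(248.5))
258 dark None brass (np.int64(246), np.int64(251), np.float64(248.5))
259 dark (np.int64(252), np.int64(2
[... 280 characters left out ...]
nt64(251), np.float64(248.0))
262 dark (np.int64(244), np.int64(253), np.float64(248.5)) brass (np.int64(245), np.int64(249), np.float64(247.0))
263 dark (np.int64(244), np.int64(248), np.float64(246.0)) brass (np.int64(246), np.int64(247), np.float64(246.5))
264 dark (np.int64(245), np.int64(248), np.float64(246.5)) brass None
265 dark None brass None
knob base ring [236.9  257.44 244.44 256.76] skirt top [236.06 256.76 238.45 250.7 ]
shaft z.06 ring [244.69 251.16 256.8  260.76] z.07 [244.21 250.71 253.13 257.07]
254 247 249 248.0
255 246 249 247.5
256 246 250 248.0
257 246 250 248.0
258 246 251 248.5
259 245 252 248.5
260 245 252 248.5
261 245 251 248.0
262 245 249 247.0
263 246 248 247.0
```

In the scene view's horizontal direction the knob and shaft line up to about 0.3 mm. Lowering slowly and watching force.

```bash
python3 -m crank '{"delta_pos":[[0,-0.0005,0.004],[0,0,0.004],[0,0,0.002],[0,0,0]],"turn":[[0,0,0],[0,0,0],[0,0,0],[0,0,0]],"jaw":[0,0,0,0]}'
python3 -c "
from h import *
go(0.531,-0.098,0.0736,-94)"
```

```text
clock: 22.3
ee_pos: [0.5316, -0.0975, 0.0928]
ee_rot: [-2.141, 2.297, -0.003]
wrist_force: [0.1, 0.7, -0.3]
opening: 0.0135
t 22.30 shift mm [ 0.6  0.6 19.2]  n>=0.5  jaw now -94.02  turn deg [-0.14 -0.03 -0.02]
```

```bash
python3 -m crank '{"delta_pos":[[0.0004,0.0004,0.003],[0,0.0003,0.002],[0,0,0.002],[0,0,0]],"turn":[[-0.1,0,0],[0,0,0],[0,0,0],[0,0,0]],"jaw":[0,0,0,0]}'
python3 -c "
from h import *
go(0.531,-0.098,0.0736,-94)"
```

```text
clock: 22.63
ee_pos: [0.5311, -0.0978, 0.0849]
ee_rot: [-2.142, 2.298, -0.001]
wrist_force: [0.6, 0.3, -0.4]
opening: 0.0138
t 22.63 shift mm [ 0.2  0.1 11.3]  n>=0.3  jaw now -94.02  turn deg [-0.05 -0.02 -0.02]
```

There is no force with the underside about 7 mm below the tip, so the D has engaged. Continuing down.

```bash
python3 -m crank '{"delta_pos":[[0,0,0.003],[0,0,0.003],[0,0,0.002],[0,0,0]],"turn":[[0,0,0],[0,0,0],[0,0,0],[0,0,0]],"jaw":[0,0,0,0]}'
python3 -c "
from h import *
go(0.531,-0.098,0.0736,-94)"
```

```text
clock: 22.97
ee_pos: [0.5315, -0.0979, 0.077]
ee_rot: [-2.142, 2.298, -0.003]
wrist_force: [-1.0, -0.1, 4.7]
opening: 0.014
t 22.97 shift mm [0.1 0.5 3.4]  n>=0.1  jaw now -94.02  turn deg [-0.08 -0.05 -0.02]
```

```bash
python3 -m crank '{"delta_pos":[[0,0,0.002],[0,0,0.002],[0,0,0.002],[0,0,0.002]],"turn":[[0,0,0],[0,0,0],[0,0,0],[0,0,0]],"jaw":[0,0,0,0]}'
python3 -c "
from h import *
go(0.531,-0.098,0.0736,-94)"
```

```text
clock: 23.3
ee_pos: [0.5319, -0.0979, 0.073]
ee_rot: [2.141, -2.297, 0.004]
wrist_force: [-8.9, 0.5, 26.8]
opening: 0.014
t 23.30 shift mm [ 0.1  0.8 -0.6]  n>=0.0  jaw now -94.02  turn deg [-0.06 -0.17 -0.02]
```

It is at the stop (27 N, z = 0.073). I'm easing the side load and holding a moderate push.

```bash
python3 -m crank '{"delta_pos":[[0,0.0008,0.0008],[0,0.0004,0.0008],[0,0,0.0008],[0,0,0.0008],[0,0,0.0008],[0,0,0.0008]],"turn":[[0,0,0],[0,0,0],[0,0,0],[0,0,0],[0,0,0],[0,0,0]],"jaw":[0,0,0,0,0,0]}'
python3 - <<'E'
from h import *
go(0.531,-0.098,0.0736,-94)
for n in("wrist","side","scene"):
    im,d=viewer.get_image(n); cv2.imwrite(f"pics/{n}12.png",im)
s=manip.get_state();print(s["ee_pos"],s["wrist_force"],s["opening"],s["clock"])
b=cv2.imread("pics/scene12.png")[215:285,210:280]; c=cv2.imread("pics/scene12.png")[130:350,80:400]
cv2.imwrite("pics/c12.png",cv2.resize(b,(420,420),interpolation=2))
E
```

```text
clock: 23.8
ee_pos: [0.5316, -0.0979, 0.0742]
ee_rot: [2.141, -2.296, 0.01]
wrist_force: [-3.2, 0.1, 6.9]
opening: 0.0138
t 23.80 shift mm [0.2 0.5 0.6]  n>=0.0  jaw now -94.01  turn deg [-0.2  -0.34 -0.01]
[ 0.53156722 -0.09784543  0.07421265] [-1.51361629 -0.02184036  6.50623621] 0.013482297602727133 23.95
```

View pics/c12.png

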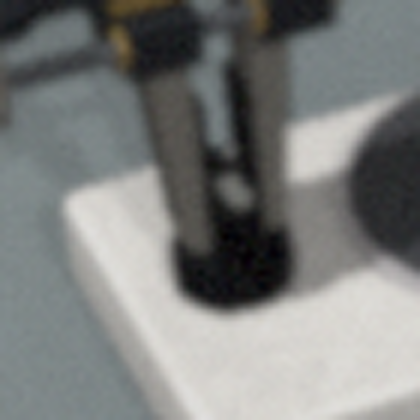

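View pics/scene12.png

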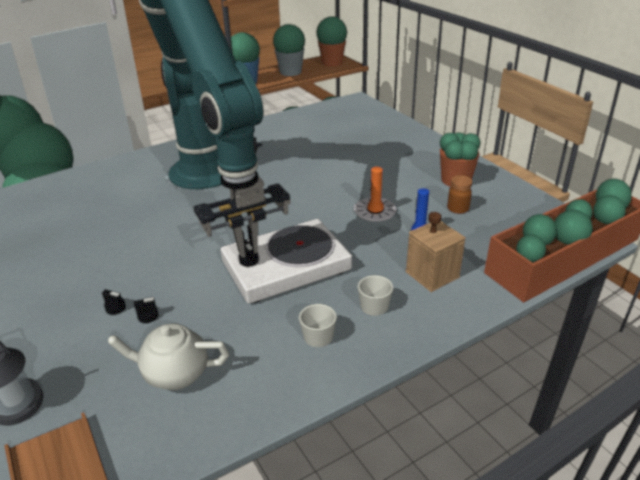

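View pics/wrist12.png

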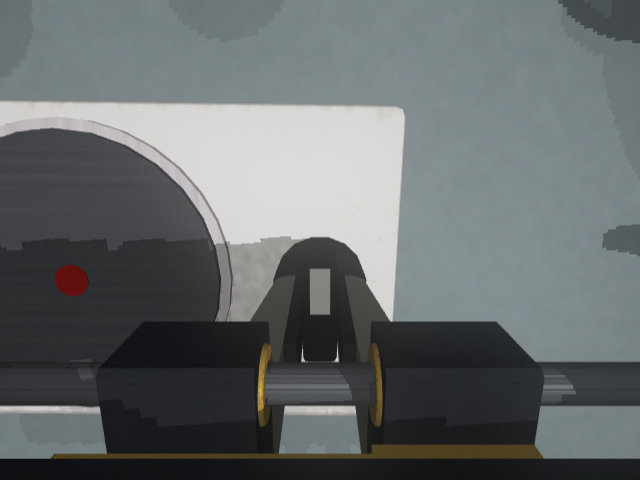

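The knob is seated on the shaft with its line straight out. The thermometer and tea things are undisturbed. But the push has eased to 6.5 N, below the 9 N stop force, so I'm pressing harder.

```bash
python3 -m crank '{"delta_pos":[[0,0.0003,0.002],[0,0.0003,0.002],[0,0.0003,0.002],[0,0.0003,0.002]],"turn":[[-0.1,-0.1,0],[0,0,0],[0,0,0],[0,0,0]],"jaw":[0,0,0,0]}'
python3 - <<'E'
from h import *
go(0.531,-0.098,0.0736,-94)
for i in range(4):
    viewer.get_image("side"); s=manip.get_state();print(s["ee_pos"].round(4),s["wrist_force"].round(1),s["opening"],s["clock"])
E
```

```text
clock: 24.28
ee_pos: [0.5317, -0.0978, 0.0732]
ee_rot: [2.14, -2.296, 0.012]
wrist_force: [-5.5, 1.2, 19.0]
opening: 0.0139
t 24.28 shift mm [ 0.2  0.7 -0.4]  n>=0.0  jaw now -94.01  turn deg [-0.2  -0.42 -0.01]
[ 0.5317 -0.0978  0.0732] [-5.3  0.8 17.9] 0.013833557422893822 24.3333
[ 0.5317 -0.0979  0.0732] [-5.8  0.3 18.2] 0.01380724875434153 24.3833
[ 0.5317 -0.0979  0.0732] [-6.   1.4 17.9] 0.013894648657055707 24.4333
[ 0.5317 -0.0979  0.0732] [-6.9  0.7 18.1] 0.013518505471018804 24.4833
```

The push is steady at 18 N with z = 0.0732. At 27 N it read 0.0730, so it is at the hard stop. The knob underside works out at about 0.052 m, the pressed-home value. Handing in.

```bash
python3 -c "
from h import *
print(manip.finish_job())"
```

```text
the job is handed in; nothing more can be done
None
```

The job is handed in at about 24.5 s. The thermometer reading is done and the knob is on the shaft, held pressed against the stop. No verdict was reported.

- **Thermometer:** I held the orange thermometer upright over the red dot for about 1.65 s, with its nose about 7 cm up. I then stood it back on the trivet, where the pictures show it upright.
- **Knob:** I picked the one of the three nearest the base. It went onto the D-shaft with no force until it seated at the bore's end.
- **Last checks:** The push held steady at about 18 N, against 9 N needed at the stop. The hand height was the same within 0.2 mm at 27 N, which fits the hard stop. The knob's underside works out at about 52 mm, the expected pressed-in height. The last pictures show the tea things, the blue look-alike and the other knobs unmoved.
- **Disagreements:**
  - While the thermometer was over the dot, the scene camera saw its foot 2–3 pixels off the expected spot. The side camera and the arm's own reading agreed with the aim.
  - My readings of the flat's direction ran from about 0° to −4.7°. I used −4°, inside the play.
  - My first press eased to 6.5 N, so I pressed again.
  - About 6 N of side load on the knob remained at the end.

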